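# Load and start the plate curing unit

## Task

Take every printing plate off the hanging rack (slide it up the slope until its keyhole's wide end is over the stud, then lift it free) and lay the plates flat in the curing bed, grips up, side by side, not on the rim or each other. Then turn the dial clockwise to its stop and back by exactly three clicks, and last press the keys one at a time, fully down, in the order green, yellow, red. Leave the other things on the table where they are.

Things in the scene. Friction and masses are not known exactly. Their poses are not given: they have to be found in the camera images.
- rack: wooden hanging rack, 290 mm wide, fixed to the table: a board 165 mm long sloping at 0.61 rad (35 degrees) to the table, low edge (30 mm high) towards the robot, high edge 125 mm; three studs 95 mm apart in a row across it. Origin: under its centre on the table; x points up-slope (horizontally), y along the row of studs
- plate_1: aluminium printing plate 110 x 66 x 6 mm, 80 to 170 g, red band round its wooden grip fin; two or three plates are present. Origin: centre of its underside; x along its length (up the slope when hung), y across, z out of the face with the fin. Fin on the lower half: x -51 to -13 mm, 12 mm thick along y, z 6 to 37 mm
- wide_1 (a point): centre of the keyhole's wide end in plate_1, at the underside; plate's axes, x = +5 mm from its origin. Wide end 28 mm across; from it the narrow slot, 12 mm wide, runs along +x, its end 40 mm from this point. Hung, the stud's neck is near that end: the plate must go some 35 mm up the slope to bring this point to the stud
- plate_2: aluminium printing plate 110 x 66 x 6 mm, 80 to 170 g, yellow band round its wooden grip fin; two or three plates are present. Origin: centre of its underside; x along its length (up the slope when hung), y across, z out of the face with the fin. Fin on the lower half: x -51 to -13 mm, 12 mm thick along y, z 6 to 37 mm
- wide_2 (a point): centre of the keyhole's wide end in plate_2, at the underside; plate's axes, x = +5 mm from its origin. Wide end 28 mm across; from it the narrow slot, 12 mm wide, runs along +x, its end 40 mm from this point. Hung, the stud's neck is near that end: the plate must go some 35 mm up the slope to bring this point to the stud
- plate_3: aluminium printing plate 110 x 66 x 6 mm, 80 to 170 g, blue band round its wooden grip fin; two or three plates are present. Origin: centre of its underside; x along its length (up the slope when hung), y across, z out of the face with the fin. Fin on the lower half: x -51 to -13 mm, 12 mm thick along y, z 6 to 37 mm
- wide_3 (a point): centre of the keyhole's wide end in plate_3, at the underside; plate's axes, x = +5 mm from its origin. Wide end 28 mm across; from it the narrow slot, 12 mm wide, runs along +x, its end 40 mm from this point. Hung, the stud's neck is near that end: the plate must go some 35 mm up the slope to bring this point to the stud
- stud_1 (a point): where the axis of stud 1 (rightmost) meets the face of the rack's board. Steel stud square to the board: neck 8 mm across, head 20 mm across and 5 mm thick, its underside 9 mm off the board. It may be empty
- stud_2 (a point): where the axis of stud 2 (middle) meets the face of the rack's board. Steel stud square to the board: neck 8 mm across, head 20 mm across and 5 mm thick, its underside 9 mm off the board. It may be empty
- stud_3 (a point): where the axis of stud 3 (leftmost) meets the face of the rack's board. Steel stud square to the board: neck 8 mm across, head 20 mm across and 5 mm thick, its underside 9 mm off the board. It may be empty
- bed_in (a point): centre of the floor of the curing bed: a fixed grey tray with a white rim, 150 (x) x 280 (y) mm outside, 138 x 268 mm inside, floor 20 mm and rim 30 mm above the table. x points away from the robot along its short side, y along its long side. Three plates fit side by side with their length along x, 85 mm apart in y
- dial (a joint): black bar dial on a white scale, on the left of the control box. Value in rad, 0 to 2.4, growing clockwise seen from above; the clockwise stop is 2.4, at the thick red mark. One click is 0.30 rad, one mark of the scale; friction holds the dial where it is left. Seen from above, the bar's white pointer stands at (1.2 - value) counterclockwise from the x axis of dial_grip
- dial_grip (a point): on the dial's axis, at the middle height of its bar, 56 mm above the table. The bar is 56 mm long, 13 mm wide, 28 mm high (top 70 mm, foot 42 mm above the table, on a disc 60 mm across). x axis: that of the control box; it does not turn with the dial
- key_green_top (a point): centre of the top of the green key, a round spring button 32 mm across, its top 52 mm above the table; the three keys stand 50 mm apart in a row on the control box, in an order that varies
- key_green (a joint): how far the green key is pressed, m: 0 up, 0.006 fully down (5 N); springs back
- key_yellow_top (a point): centre of the top of the yellow key, a round spring button 32 mm across, its top 52 mm above the table; the three keys stand 50 mm apart in a row on the control box, in an order that varies
- key_yellow (a joint): how far the yellow key is pressed, m: 0 up, 0.006 fully down (5 N); springs back
- key_red_top (a point): centre of the top of the red key, a round spring button 32 mm across, its top 52 mm above the table; the three keys stand 50 mm apart in a row on the control box, in an order that varies
- key_red (a joint): how far the red key is pressed, m: 0 up, 0.006 fully down (5 N); springs back
- console: white control box fixed to the table, 100 (x) x 265 (y) x 30 mm; origin under its centre; dial at y = +82 mm, keys at y = -100, -50 and 0 mm
- tape_1: beige roll of tape, 98 mm across, 25 mm high, lying flat on the table (leave alone; origin: centre of its underside)
- block_a: brown carved printing block with turned grip, 50x62x68 mm, standing on the table (leave alone; origin: centre of its underside)
- spice_1: small jar with dark lid, 44 mm across, 96 mm high, standing on the table (leave alone; origin: centre of its underside)

How it is judged (in metres and radians):
On the way, in this order (a step that is already met when the one before it is completed fails the run):
1. all plates lie flat in the curing bed, grips up (x of plate_1 in the frame of bed_in between -0.045 and 0.045 m and y of plate_1 in the frame of bed_in between -0.115 and 0.115 m and z of plate_1 in the frame of bed_in between -0.004 and 0.005 m and angle between each of plate_1, plate_2, plate_3's own z axis and vertical below 0.06 rad and linear speed of each of plate_1, plate_2, plate_3 below 0.02 m/s and x of plate_2 in the frame of bed_in between -0.045 and 0.045 m and y of plate_2 in the frame of bed_in between -0.115 and 0.115 m and z of plate_2 in the frame of bed_in between -0.004 and 0.005 m and x of plate_3 in the frame of bed_in between -0.045 and 0.045 m and y of plate_3 in the frame of bed_in between -0.115 and 0.115 m and z of plate_3 in the frame of bed_in between -0.004 and 0.005 m and contact force between the fingers and plate_1 below 0.2 N and contact force between the fingers and plate_2 below 0.2 N and contact force between the fingers and plate_3 below 0.2 N), for 0.2 s.
2. the dial is at its clockwise stop (value of joint dial above 2.32 rad), for 0.1 s.
3. the dial is three clicks back from the stop (value of joint dial between 1.38 and 1.62 rad), for 0.3 s.
4. the green key alone is pressed down (value of joint key_green above 0.0045 m and value of joint each of key_yellow, key_red below 0.002 m), for 0.05 s.
5. the yellow key alone is pressed down (value of joint key_yellow above 0.0045 m and value of joint each of key_green, key_red below 0.002 m), for 0.05 s.
6. the red key alone is pressed down (value of joint key_red above 0.0045 m and value of joint each of key_green, key_yellow below 0.002 m), for 0.05 s.
At the end, for the whole second after the job is handed in: every plate present lies flat (within 0.06 rad) on the floor of the curing bed, grip up, at rest, inside the rim; the dial stands three clicks (0.90 rad, give or take 0.12) back from its clockwise stop; all keys are up again (all of step 3 and x of plate_1 in the frame of bed_in between -0.045 and 0.045 m and y of plate_1 in the frame of bed_in between -0.115 and 0.115 m and z of plate_1 in the frame of bed_in between -0.004 and 0.005 m and angle between each of plate_1, plate_2, plate_3's own z axis and vertical below 0.06 rad and linear speed of each of plate_1, plate_2, plate_3 below 0.02 m/s and x of plate_2 in the frame of bed_in between -0.045 and 0.045 m and y of plate_2 in the frame of bed_in between -0.115 and 0.115 m and z of plate_2 in the frame of bed_in between -0.004 and 0.005 m and x of plate_3 in the frame of bed_in between -0.045 and 0.045 m and y of plate_3 in the frame of bed_in between -0.115 and 0.115 m and z of plate_3 in the frame of bed_in between -0.004 and 0.005 m and value of joint each of key_green, key_yellow, key_red below 0.002 m and velocity of joint dial below 0.05 rad/s); the robot touches nothing.
It fails at once if two keys pressed at once (value of joint each of key_green, key_yellow above 0.003 m or value of joint each of key_green, key_red above 0.003 m or value of joint each of key_yellow, key_red above 0.003 m).
It fails at once if a bystander is moved more than 30 mm (distance of any of tape_1, block_a, spice_1 from where it was at the start of the episode above 0.03 m).
Of plate_1, plate_2, plate_3 only 2 to 3 are there at a start; the rules pass over those that are not, and their reading is None.
At some moment in a run one of plate_1, plate_2, plate_3 may be knocked a few centimetres aside while the robot is not near it.
Once in a run the grip may slacken for a moment while it holds something.
It also fails if it takes over 210 s, if anything falls off the work surface, if the arm or the gripper's body presses on something with over 40 N, if the wrist force passes 120 N, or if a joint passes its speed limit or range.

## Robot

A 6-joint arm with a two-finger parallel gripper is mounted at the origin on a cart in front of the work surface, level with it; the furniture and walls round the work are solid. World frame = base frame: x ahead of the robot, y to its left, z up, the work surface at z = 0. Lengths are in mm, angles in rad, forces in N, time in s.
With the tool pointing down it reaches from about 300 to 775 mm from the base axis. Payload 14.6 kg.
Tool frame: the origin (TCP) lies midway between the tips of the shut fingers; the grasp point (between the pads) lies behind it (manip.grip_depth is the z of the grasp point in the tool frame, in mm); z points along the fingers, y is the line along which they close (so a half turn about z gives the same grasp; the last joint's range is limited). The gripper opens to 94 mm and grips with 3 to 60 N. Pads are 16 mm wide; open, the fingers measure 119 mm over their backs; the gripper's body (75 mm by 177 mm) begins 78 mm behind the grasp point.
Start: joints at [-1.339, 0.3, 1.521, -0, 1.321, -0.067], TCP at [161.898, -525.622, 205.446] pointing down, gripper open.
Joint ranges: [-3.03, 3.03], [-0.79, 2.21], [0.23, 2.52], [-1.04, 4.18], [0, 3.07], [-2.55, 2.55]. Speed limits (rad/s): [2.22, 2.22, 2.57, 3.14, 3.14, 3.14].

## Interface

Orientations are given as [roll, pitch, yaw] about the fixed x, y, z axes, in that order (R = Rz(yaw) Ry(pitch) Rx(roll)).
In Python, from cell import manip gives the robot as it stands.
- The arm moves only by the shell command python3 nudge.py 'ROWS' [OPENING] [FORCE]. ROWS is a JSON list of rows, 1 to 5 of them, each of 6 numbers: dx, dy, dz in units of 50 mm, then a rotation vector rx, ry, rz in units of 0.1 rad; each row is the pose to reach, as a shift and turn from the pose commanded when the command began, along the tool's axes at that moment; what a row does not reach only later rows make up. A row lasts 1/10 s, in which the tool goes at most 50 mm and 0.15 rad, less where a joint would pass 70% of its speed; a pose out of reach is approached as far as the arm can. OPENING is the finger opening in mm, set as the command begins (- or left out keeps the last). The fingers move at their own pace and stop on an object; FORCE is the grip in N (left out, the last holds). Time passes only in rows, so rows that do not move let the fingers close. It prints the time, the measured TCP pose, the force, the opening and the grip force at its end. Input that does not fit is refused with a message, and nothing moves.
- manip.read_state(): the state, without advancing time (a new reading comes with each control period).
- manip.camera(name): name is "side" or "top"; returns (picture, depth): 384x512x3 uint8, red, green, blue; 384x512 float32, mm along the optical axis (not along the pixel's ray), 0 where there is no reading.
- manip.camera_info(name): a dict with "K" (3x3 intrinsics, pixels), "rvec" (rotation vector, rad) and "tvec" (3), from world to camera coordinates, as OpenCV has them. Camera axes: x right, y down, z forward; pixel columns grow to the right and rows downward; lengths in mm; the calibration is good to about 2 mm. A picture is of the moment at which its call begins. camera_info takes no time and is no camera call.
- manip.sign_off(): hands the job in; it is judged then, once.
The state is a dict: "clock": time; "joints": joint angles; "qd": joint speeds; "effort": joint torques, N m; "eef_pos": TCP position; "eef_rot": TCP orientation; "wrist_force": force on the tool from outside, world axes, zero at the start; "moment": the same for the moment, N m; "finger_gap": finger opening in mm; "finger_force": force on a finger pad.
Only numpy, scipy, OpenCV 4.12 (cv2) and the standard library are available. Lean on these libraries where they do the work, as an engineer would, in place of code of your own. Each camera call takes 0.05 s, during which the arm holds its last target. There are 200 camera calls.

## Working session

There is one attempt and no reset: what is moved stays moved. The work goes in short steps, Python scripts to look and compute and a shell command to move; the robot and the scene stay as the last step left them, time stands still between calls to the robot, and variables do not carry over. Pictures are saved under pics/ and viewed, at most 14 in all, crops included, and the job is handed in when it is done.

```bash
ls; mkdir -p pics
python3 - <<'E'
from cell import manip
import cv2
print(manip.grip_depth, manip.read_state())
for n in("top","side"):
    p,d=manip.camera(n); cv2.imwrite(f"pics/{n}0.png",p[...,::-1]); print(manip.camera_info(n))
E
```

```text
cell.py
nudge.py
pics
-18.8 {'clock': 0.0, 'joints': array([-1.33860752e+00,  3.00449470e-01,  1.52156161e+00, -2.93020231e-05,
        1.32068822e+00, -6.66254836e-02]), 'qd': array([ 1.10243472e-03,  5.39419861e-05,  3.83010581e-04,  5.82590993e-04,
       -1.87350813e-04,  1.14837861e-03]), 'effort': array([-1.25416813e-03, -5.31805193e+01, -3.52731764e+01,  7.07485783e-02,
        2.44888442e-02, -9.16751560e-05]), 'eef_pos': array([ 161.8313186 , -525.38892982,  204.90642766]), 'eef_rot': array([-3.14048657e+00, -4.53573531e-05,  2.98821530e-01]), 'wrist_force': array([-0.12288727,  0.18920826,  0.47340576]), 'moment': array([ 0.01387594, -0.00769993,  0.0326961 ]), 'finger_force': 0.0, 'finger_gap': 93.82377624958923}
{'K': array([[352.17980943,   0.        , 250.89412585],
       [  0.        , 352.17980943, 190.92746554],
       [  0.        ,   0.        ,   1.        ]]), 'rvec': array([ 2.08378576, -2.13305089,  0.22978237]), 'tvec': array([  37.30169439,  588.0439278 , 1091.11363028])}
{'K': array([[394.18229538,   0.        , 255.86943597],
       [  0.        , 394.18229538, 191.3326809 ],
       [  0.        ,   0.        ,   1.        ]]), 'rvec': array([ 0.23076102, -2.72383029,  1.39045569]), 'tvec': array([ 556.89691507,  115.63829406, 1244.82945282])}
```

View pics/top0.png

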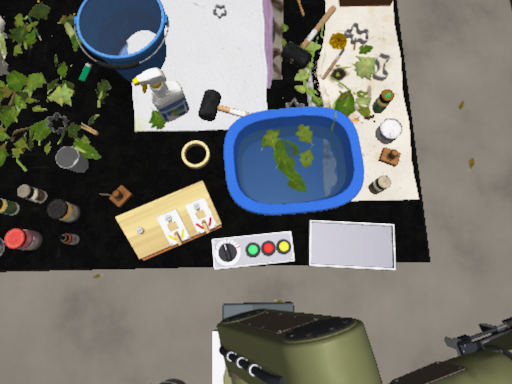

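View pics/side0.png

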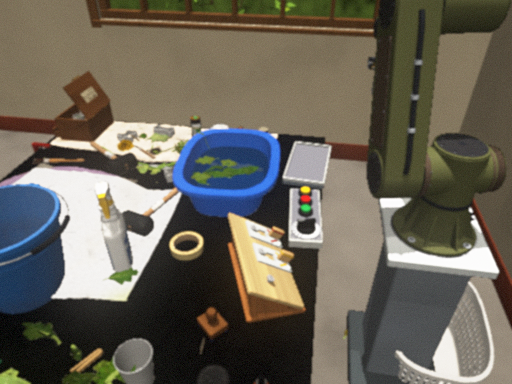

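Two plates hang on the middle and right studs (top view: around 173,228 and 203,215). The left stud at 141,231 is empty. The bed is at 352,245, the dial at 228,252, and the keys at 253 (green), 268 (red) and 284 (yellow), row 247. I'll zoom in and measure.

```bash
cat > h.py <<'E'
from cell import manip
import cv2, numpy as np
def look(n):
    p,d=manip.camera(n); i=manip.camera_info(n)
    R=cv2.Rodrigues(i["rvec"])[0]; t=i["tvec"]; K=i["K"]
    v,u=np.mgrid[:384,:512]
    c=np.stack([(u-K[0,2])/K[0,0]*d,(v-K[1,2])/K[1,1]*d,d],-1)
    W=(c-t)@R; W[d==0]=np.nan
    return p,W
def crop(p,r0,r1,c0,c1,s,f): cv2.imwrite(f,cv2.resize(p[r0:r1,c0:c1,::-1],None,fx=s,fy=s,interpolation=cv2.INTER_CUBIC))
E
python3 - <<'E'
from h import *
p,W=look("top"); np.savez("top0.npz",p=p,W=W)
crop(p,175,275,105,305,4,"pics/t1.png")
p2,W2=look("side"); np.savez("side0.npz",p=p2,W=W2)
crop(p2,130,330,220,340,3,"pics/s1.png")
np.set_printoptions(precision=1,suppress=True)
for n,(u,v) in dict(bedc=(352,245),bedTL=(311,222),bedTR=(394,225),bedBL=(311,264),bedBR=(394,267),dial=(228,252),g=(253,249),r=(268,248),y=(284,246),rackTL=(118,217),rackTR=(205,184),rackBL=(139,258),rackBR=(219,228)).items(): print(n,W[v,u])
E
```

```text
bedc [ 408.2 -305.2   20.6]
bedTL [ 486.8 -174.1   24.3]
bedTR [ 472.7 -457.7    3.3]
bedBL [ 350.1 -165.1   29.5]
bedBR [ 334.4 -432.1   29.3]
dial [392.9 100.2  67. ]
g [401.   21.2  53.8]
r [403.  -26.7  54.9]
y [408.2 -78.1  53.8]
rackTL [504.2 433.2 119.4]
rackTR [630.9 182.2   0.6]
rackBL [382.1 391.7  28.6]
rackBR [476.5 134.    2.2]
```

View pics/t1.png

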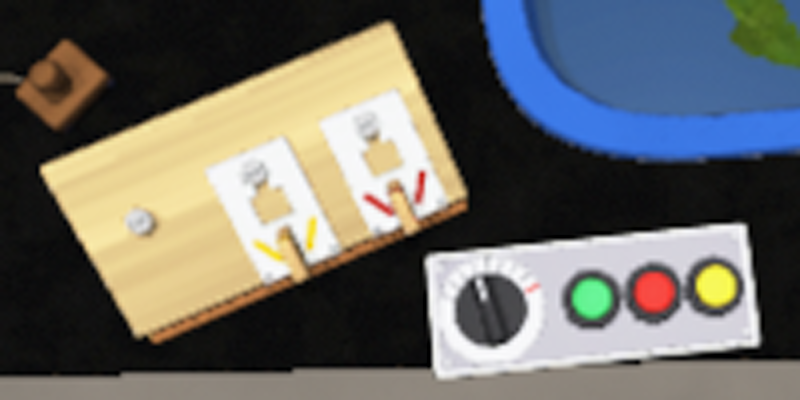

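View pics/s1.png

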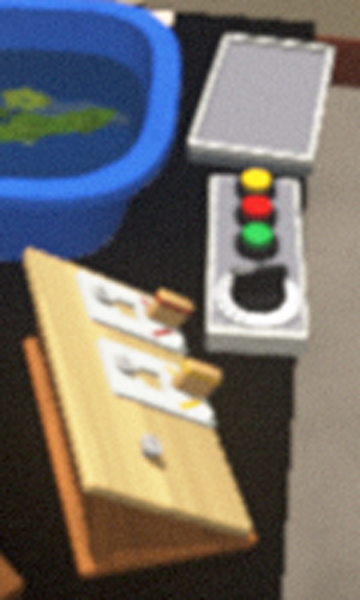

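```bash
cat > m.py <<'E'
from h import *
np.set_printoptions(precision=2,suppress=True)
def rot2(P): 
    r=cv2.minAreaRect(P.astype(np.float32)); return r
T=np.load("top0.npz"); S=np.load("side0.npz")
for nm,D in(("top",T),("side",S)):
    p,W=D["p"],D["W"]; hsv=cv2.cvtColor(p,cv2.COLOR_RGB2HSV)
    reg=(W[...,0]>340)&(W[...,0]<680)&(W[...,1]>120)&(W[...,1]<450)&(W[...,2]>15)&(W[...,2]<180)
    P=W[reg]
    # ransac plane
    rng=np.random.default_rng(0); best=0
    for _ in range(400):
        a=P[rng.choice(len(P),3,False)]; n=np.cross(a[1]-a[0],a[2]-a[0]); n/=np.linalg.norm(n)+1e-9
        n*=np.sign(n[2]+1e-9); 
        if abs(n[2]-.819)>.05: continue
        k=np.abs((P-a[0])@n)<4
        if k.sum()>best: best=k.sum(); K=k
    Q=P[K]; c=Q.mean(0); n=np.linalg.svd(Q-c)[2][2]; n*=np.sign(n[2])
    print(nm,len(P),best,"n",n,"yaw",np.arctan2(-n[1],-n[0]),"tilt",np.arccos(n[2]))
    h=(P-c)@n
    # board frame
    y=np.cross([0,0,1],-n*[1,1,0]); y/=np.linalg.norm(y); y=y if y[1]>0 else -y
    x=np.cross(y,n)
    B=np.c_[(P-c)@x,(P-c)@y,h]
    pix=p[reg]; Hs=hsv[reg]
    bd=B[np.abs(B[:,2])<5]; print(" board extents x",np.percentile(bd[:,0],[1,99]),"y",np.percentile(bd[:,1],[1,99]),"c",c)
    hi=B[:,2]>18; print(" high pts",hi.sum())
    if hi.sum()>4:
        _,lab,cen=cv2.kmeans(B[hi][:,1:2].astype(np.float32),2,None,(3,20,.1),5,cv2.KMEANS_PP_CENTERS)
        for k in(0,1):
            q=B[hi][lab[:,0]==k]; print("  fin",len(q),"min",q.min(0),"max",q.max(0),"mean",q.mean(0),"world",c+q.mean(0)@np.array([x,y,n]))
    grey=(Hs[:,1]<40)&(Hs[:,2]>100); q=B[grey]; print(" white plates",len(q),q[:,:2].min(0),q[:,:2].max(0))
    # bed
    for nn,lo,hi2,z in(("bed",(300,-480),(520,-140),(12,45)),("console",(330,-140),(470,160),(20,80))):
        m=(W[...,0]>lo[0])&(W[...,0]<hi2[0])&(W[...,1]>lo[1])&(W[...,1]<hi2[1])&(W[...,2]>z[0])&(W[...,2]<z[1])&(hsv[...,1]<60)
        m=cv2.morphologyEx(m.astype(np.uint8),cv2.MORPH_OPEN,np.ones((3,3)))>0
        print(" ",nn,m.sum(),rot2(W[m][:,:2]))
    ks={"g":(50,75),"r":(0,6),"y":(22,33)}
    for kk,(a,b) in ks.items():
        m=(W[...,0]>340)&(W[...,0]<460)&(W[...,1]>-130)&(W[...,1]<50)&(W[...,2]>47)&(W[...,2]<65)&(hsv[...,1]>110)&(hsv[...,0]>=a)&(hsv[...,0]<=b)
        print("  key",kk,m.sum(),np.median(W[m],0),W[m].mean(0))
    m=(W[...,0]>330)&(W[...,0]<460)&(W[...,1]>50)&(W[...,1]<150)&(W[...,2]>60)&(W[...,2]<80)
    print("  dialtop",m.sum(),rot2(W[m][:,:2]))
E
python3 m.py
```

```text
top 4945 3398 n [-0.52 -0.2   0.83] yaw 0.3682225260313507 tilt 0.5932403546870326
 board extents x [-87.49  73.41] y [-152.4   130.31] c [498.31 296.66  84.94]
 high pts 428
  fin 371 min [-204.99 -142.39   18.42] max [-42.88 -80.06  73.47] mean [-144.6  -110.04   44.31] world [402.95 141.93  40.84]
  fin 57 min [-81.9  -19.17  18.22] max [14.45 82.16 37.24] mean [-58.72 -10.57  31.35] world [440.34 262.97  78.1 ]
 white plates 1363 [-204.99 -143.39] [24.38 90.78]
  bed 3993 ((411.8604736328125, -300.9029235839844), (281.8612060546875, 150.5399932861328), 85.82832336425781)
  console 2199 ((402.1325988769531, 23.856430053710938), (100.06907653808594, 264.365478515625), 4.504519939422607)
  key g 75 [401.27  24.25  53.44] [401.67  23.87  52.77]
  key r 74 [406.07 -26.58  53.32] [405.4  -25.96  53.28]
  key y 78 [408.49 -75.16  53.93] [409.34 -75.52  53.6 ]
  dialtop 73 ((395.5279235839844, 105.12300872802734), (54.83812713623047, 11.991935729980469), 18.311416625976562)
side 4631 3031 n [-0.51 -0.19  0.84] yaw 0.36118506598660394 tilt 0.5822814473835656
 board extents x [-91.76  70.5
[... 173 characters left out ...]
 146.89  36.86]
  fin 92 min [-86.11 -38.29  18.07] max [-47.65 -22.75  34.75] mean [-64.98 -28.37  27.51] world [439.28 265.73  71.16]
 white plates 1183 [-202.72 -173.61] [73.92 75.35]
  bed 1613 ((412.6291809082031, -298.9896240234375), (290.7220458984375, 150.3751983642578), 85.9663314819336)
  console 1409 ((402.2887878417969, 27.292861938476562), (99.96322631835938, 265.6947326660156), 4.74592399597168)
  key g 49 [402.38  28.59  49.47] [402.4   28.51  49.52]
  key r 44 [405.76 -21.39  49.2 ] [405.73 -21.3   49.25]
  key y 41 [409.37 -71.31  49.69] [409.8  -71.47  49.77]
  dialtop 88 ((395.9619445800781, 108.83114624023438), (54.260032653808594, 17.052051544189453), 15.937496185302734)
```

```bash
cat > r.py <<'E'
from h import *
np.set_printoptions(precision=1,suppress=True)
th=.61; yaw=.364
R=cv2.Rodrigues(np.array([0,0,yaw]))[0]@cv2.Rodrigues(np.array([0,-th,0]))[0]
x,y,n=R.T
c0=np.array([497,297,85.])
def an(p,W,nm):
    hsv=cv2.cvtColor(p,cv2.COLOR_RGB2HSV)
    B=(W-c0)@R
    reg=(np.abs(B[...,0])<125)&(np.abs(B[...,1])<175)&(np.abs(B[...,2])<60)&(W[...,2]>10)
    b=reg&(np.abs(B[...,2])<8)&(hsv[...,1]>60)&(hsv[...,2]>120)
    off=np.median(B[b][:,2]); 
    print(nm,"board off",off,"x",np.percentile(B[b][:,0],[1,99]),"y",np.percentile(B[b][:,1],[1,99]))
    for k in(0,1):
        ylo,yhi=((-150,-70),(-55,20))[k]
        f=reg&(B[...,1]>ylo)&(B[...,1]<yhi)&(B[...,2]>off+20)&(B[...,0]<-20)&(B[...,0]>-110)
        q=B[f]; 
        if len(q): print(" fin",len(q),"lo",np.percentile(q,3,0),"hi",np.percentile(q,97,0),"med",np.median(q,0))
        w=reg&(hsv[...,1]<45)&(hsv[...,2]>120)&(B[...,1]>ylo-10)&(B[...,1]<yhi+10)&(np.abs(B[...,2]-off)<12)
        q=B[w]; print(" plate",len(q),cv2.minAreaRect(q[:,:2].astype(np.float32)))
    s=reg&(hsv[...,1]<60)&(B[...,1]>50)&(B[...,1]<110)&(B[...,2]>off+3)
    print(" stud3",s.sum(),B[s].mean(0))
if __name__=="__main__":
    for nm in("top","side"):
        D=np.load(nm+"0.npz"); an(D["p"],D["W"],nm)
E
python3 r.py
```

```text
top board off -1.6723370204063512 x [-87.8  74.6] y [-154.4  129.9]
 fin 50 lo [ -78.8 -114.7   22.8] hi [ -42.1 -103.3   36.5] med [ -58.4 -109.2   32.1]
 plate 508 ((-29.43552017211914, -107.73597717285156), (110.3446273803711, 68.16288757324219), 0.1704835742712021)
 fin 54 lo [-79.7 -20.1  19.4] hi [-44.6  -9.2  37.1] med [-59.2 -15.2  33.9]
 plate 503 ((-31.223407745361328, -11.662040710449219), (111.19749450683594, 69.52767944335938), 1.4737468957901)
 stud3 33 [ 7.3 82.4 13.3]
side board off -4.1410277377744755 x [-89.3  72.5] y [-143.6  134.9]
 fin 76 lo [ -79.6 -110.5   16.4] hi [-44.1 -99.1  31. ] med [ -58.9 -102.3   25.7]
 plate 347 ((-49.20259094238281, -113.26776885986328), (148.75390625, 85.06514739990234), 0.9471444487571716)
 fin 93 lo [-81.5 -17.2  16.8] hi [-44.6  -4.1  32.5] med [-59.8  -7.5  26.6]
 plate 403 ((-33.23003387451172, -16.113861083984375), (113.08935546875, 80.58037567138672), 0.04079446569085121)
 stud3 38 [ 7.5 86.6  9.7]
```

```bash
cat > g.py <<'E'
import sys
from h import *
from scipy.spatial.transform import Rotation as Ro
np.set_printoptions(precision=3,suppress=True)
def fr(kind):
    if kind=="rack": return Ro.from_matrix(cv2.Rodrigues(np.array([0,0,.364]))[0]@cv2.Rodrigues(np.array([0,-.61,0]))[0]), np.array([497,297,85.])
    if kind=="rackv": return Ro.from_euler("z",.364), None
    if kind=="bed": return Ro.from_euler("z",-.072), np.array([412.2,-300,20.])
    if kind=="con": return Ro.from_euler("z",.078), np.array([402.2,25.6,0.])
    return Ro.from_euler("z",0),np.zeros(3)
# g.py frame x y z [yaw about frame z] -> shift/rotvec in tool axes for TCP, tool looking along -z of frame
k,*a=sys.argv[1:]; a=list(map(float,a)); F,o=fr(k)
s=manip.read_state(); P=s["eef_pos"]; T=Ro.from_euler("xyz",s["eef_rot"])
if o is not None:
    G=F.apply(a[:3])+o; RT=F*Ro.from_euler("z",a[3] if len(a)>3 else 0)*Ro.from_euler("x",np.pi)
    print("goal",G,"shift",T.inv().apply(G-P),"rv",(T.inv()*RT).as_rotvec(),"now in frame",F.inv().apply(P-o))
print("joints",s["joints"],"gap",s["finger_gap"],"F",s["wrist_force"],"ff",s["finger_force"],"t",s["clock"])
E
python3 g.py rack -61 -107 70; python3 g.py rack -61 -107 5
```

```text
goal [450.898 164.934 107.43 ] shift [ 479.464 -574.667   98.1  ] rv [ 0.019  0.61  -0.063] now in frame [-427.892 -649.283  445.595]
joints [-1.339  0.3    1.521 -0.     1.321 -0.067] gap 94.20672207481897 F [-0.45   0.358 -0.54 ] ff 0.0 t 0.2
goal [485.694 178.191  54.153] shift [ 516.619 -577.056  151.381] rv [ 0.019  0.61  -0.063] now in frame [-427.892 -649.283  445.595]
joints [-1.339  0.3    1.521 -0.     1.321 -0.067] gap 94.20672207481897 F [-0.45   0.358 -0.54 ] ff 0.0 t 0.2
```

The rows are not in the units I measure in: shifts go in units of 50 mm and turns go in units of 0.1 rad. I convert before sending: -180 mm is -3.6, 150 mm is 3.

```bash
python3 nudge.py '[[0.6,-0.72,0,0,0,0],[1.2,-1.44,0,0,0,0],[1.8,-2.16,0,0,0,0],[2.4,-2.88,0,0,0,0],[3,-3.6,0,0,0,0]]' 36; python3 nudge.py '[[0.6,-0.72,0,0,0,0],[1.2,-1.44,0,0,0,0],[1.8,-2.16,0,0,0,0],[2.4,-2.88,0,0,0,0],[3,-3.6,0,0,0,0]]'; python3 nudge.py '[[0.56,-0.72,0,0,0,0],[1.12,-1.44,0,0,0,0],[1.68,-2.16,0,0,0,0],[2.24,-2.88,0,0,0,0],[2.8,-3.6,0,0,0,0]]';python3 g.py rack -61 -107 70
```

```text
clock: 0.7
eef_pos: [252.5, -307.7, 205.4]
eef_rot: [3.142, -0.0, 0.298]
wrist_force: [2.0, -0.1, -0.4]
finger_gap: 57.8
finger_force: 0.0
clock: 1.2
eef_pos: [342.9, -91.4, 205.7]
eef_rot: [3.141, -0.001, 0.298]
wrist_force: [0.4, -0.6, 0.4]
finger_gap: 36.1
finger_force: 0.0
clock: 1.7
eef_pos: [423.7, 122.1, 205.5]
eef_rot: [3.142, -0.0, 0.299]
wrist_force: [-0.1, -1.3, 0.7]
finger_gap: 36.0
finger_force: 0.0
goal [450.898 164.934 107.43 ] shift [ 38.629 -32.932  98.073] rv [ 0.02   0.609 -0.063] now in frame [ -38.191 -137.353  173.699]
joints [ 0.197  0.054  1.811 -0.     1.277  1.469] gap 36.017724620603346 F [-0.081 -1.304  0.694] ff 0.0 t 1.7
```

Scaled: 98 mm is 1.96, 70 mm is 1.4, 0.609 rad is 6.09.

```bash
python3 nudge.py '[[0.12,-0.12,0.2,0.03,1.2,-0.1],[0.28,-0.26,0.5,0.07,2.6,-0.3],[0.44,-0.4,0.9,0.12,4,-0.4],[0.6,-0.54,1.4,0.16,5.2,-0.55],[0.76,-0.64,1.96,0.2,6.09,-0.63]]'; python3 nudge.py '[[0,0,0,0,0,0],[0,0,0,0,0,0]]';python3 g.py rack -61 -107 5.5
```

```text
clock: 2.2
eef_pos: [450.3, 161.6, 107.7]
eef_rot: [3.139, -0.616, 0.365]
wrist_force: [1.3, 0.9, -0.3]
finger_gap: 36.2
finger_force: 0.0
clock: 2.4
eef_pos: [450.1, 161.9, 107.8]
eef_rot: [-3.14, -0.605, 0.364]
wrist_force: [0.8, 0.2, -0.5]
finger_gap: 36.2
finger_force: 0.0
goal [485.427 178.089  54.563] shift [ 1.605 -2.47  65.804] rv [-0.001  0.005 -0.   ] now in frame [ -62.285 -109.561   71.307]
joints [0.222 0.005 2.252 0.284 0.296 1.182] gap 36.20214453311756 F [ 0.766  0.23  -0.458] ff 0.0 t 2.4
```

```bash
python3 nudge.py '[[0.02,-0.04,0.4,0,0,0],[0.02,-0.04,0.8,0,0,0],[0.02,-0.04,1.08,0,0,0],[0.02,-0.04,1.2,0,0,0],[0.02,-0.04,1.28,0,0,0]]'; python3 nudge.py '[[0,0,0,0,0,0],[0,0,0,0,0,0],[0,0,0,0,0,0],[0,0,0,0,0,0],[0,0,0,0,0,0]]' 0 25;python3 g.py rack -61 -107 5.5
python3 - <<'E'
from h import *
p,W=look("side"); crop(p,150,310,200,330,4,"pics/s2.png")
E
```

```text
clock: 2.9
eef_pos: [485.4, 177.5, 56.5]
eef_rot: [-3.14, -0.609, 0.364]
wrist_force: [0.7, 0.2, 0.0]
finger_gap: 36.2
finger_force: 0.0
clock: 3.4
eef_pos: [484.7, 177.0, 56.2]
eef_rot: [-3.141, -0.61, 0.364]
wrist_force: [-5.1, -2.5, 7.9]
finger_gap: 12.2
finger_force: 25.0
goal [485.427 178.089  54.563] shift [-0.001 -0.736  1.939] rv [-0.  0.  0.] now in frame [ -60.999 -107.736    7.439]
joints [0.242 0.208 2.194 0.485 0.15  0.99 ] gap 12.193516861823987 F [-5.14  -2.539  7.892] ff 24.992101192474365 t 3.4
```

View pics/s2.png

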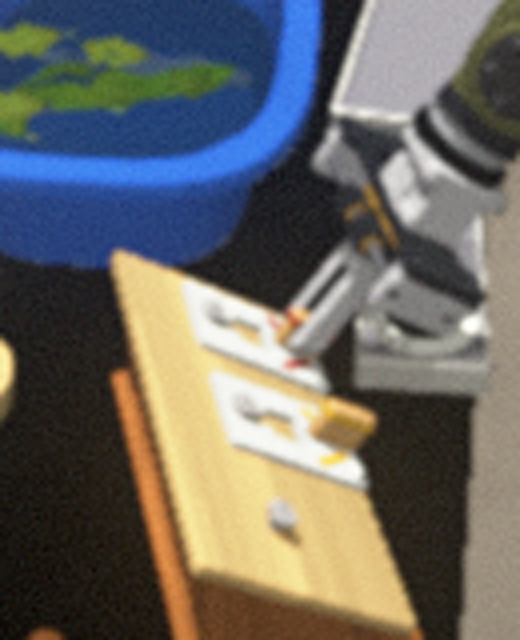

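Scaled: 33 mm is 0.66, 24 mm is 0.48.

```bash
python3 nudge.py '[[0,0,-0.04,0,0,0],[0.16,0,-0.04,0,0,0],[0.32,0,-0.04,0,0,0],[0.48,0,-0.04,0,0,0],[0.66,0,-0.04,0,0,0]]'; python3 nudge.py '[[0,0,0,0,0,0],[0,0,0,0,0,0]]' ;python3 g.py rack -61 -107 5.5
python3 - <<'E'
from h import *
from r import R,c0
p,W=look("side"); 
# rectify board plane at plate-top height
i=manip.camera_info("side")
out=np.mgrid[-130:130:.5,-180:120:.5]  # x (up), y
for nm,h in(("a",11),):
    pts=np.stack([out[0][::-1],out[1][:, ::-1],np.full(out[0].shape,h)],-1).reshape(-1,3)@R.T+c0
    px=cv2.projectPoints(pts,i["rvec"],i["tvec"],i["K"],None)[0].reshape(out[0].shape+(2,)).astype(np.float32)
    im=cv2.remap(p,px[...,0],px[...,1],cv2.INTER_CUBIC); cv2.imwrite("pics/rect1.png",im[...,::-1])
E
```

```text
clock: 3.95
eef_pos: [508.6, 186.1, 76.0]
eef_rot: [-3.141, -0.608, 0.364]
wrist_force: [0.3, -0.0, -1.2]
finger_gap: 12.2
finger_force: 25.0
clock: 4.15
eef_pos: [508.3, 186.1, 75.7]
eef_rot: [-3.141, -0.609, 0.364]
wrist_force: [-0.3, 0.3, -1.9]
finger_gap: 12.1
finger_force: 25.0
goal [485.427 178.089  54.563] shift [-32.002  -0.706   3.521] rv [-0.     0.001 -0.   ] now in frame [ -28.993 -107.713    8.973]
joints [0.251 0.211 2.12  0.31  0.214 1.175] gap 12.099179038989966 F [-0.271  0.312 -1.878] ff 24.975993633270264 t 4.15
```

View pics/rect1.png

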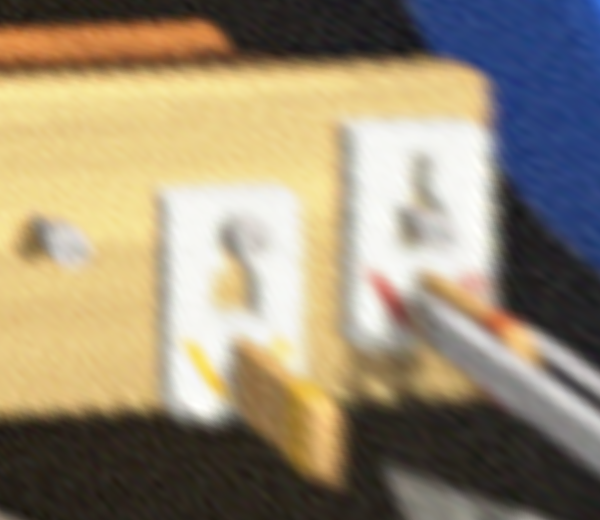

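The rectified view shows the red plate slid up. The stud head at (432,225) sits in the wide hole, so I'll lift gently and watch the force.

Scaled: -4 mm is -0.08, -2 mm is -0.04.

```bash
python3 nudge.py '[[0,0,-0.04,0,0,0],[0,0,-0.08,0,0,0],[0,0,-0.12,0,0,0],[0,0,-0.12,0,0,0],[0,0,-0.12,0,0,0]]'; python3 g.py rack -61 -107 5.5
```

```text
clock: 4.7
eef_pos: [505.6, 184.9, 81.1]
eef_rot: [-3.141, -0.609, 0.364]
wrist_force: [0.7, -1.3, -2.4]
finger_gap: 11.5
finger_force: 25.0
goal [485.427 178.089  54.563] shift [-32.648  -0.797   9.542] rv [-0.     0.001 -0.   ] now in frame [ -28.346 -107.803   15.023]
joints [0.25  0.194 2.125 0.297 0.226 1.188] gap 11.493591940494069 F [ 0.679 -1.346 -2.387] ff 24.976039230823517 t 4.7
```

Scaled: -90 mm is -1.8, -60 mm is -1.2.

```bash
python3 nudge.py '[[0,0,-0.16,0,0,0],[0,0,-0.36,0,0,0],[0,0,-0.7,0,0,0],[0,0,-1.2,0,0,0],[0,0,-1.8,0,0,0]]' - 40; python3 nudge.py '[[0,0,0,0,0,0],[0,0,0,0,0,0]]'; python3 g.py bed 0 -50 100
```

```text
clock: 5.2
eef_pos: [456.5, 166.2, 155.4]
eef_rot: [3.142, -0.608, 0.364]
wrist_force: [0.1, -0.2, -0.7]
finger_gap: 11.9
finger_force: 40.0
clock: 5.4
eef_pos: [457.6, 166.6, 155.6]
eef_rot: [3.141, -0.611, 0.364]
wrist_force: [0.1, -0.3, -2.3]
finger_gap: 11.8
finger_force: 40.0
goal [ 408.603 -349.87   120.   ] shift [-208.452  465.19  -102.49 ] rv [-0.133 -0.601  0.422] now in frame [ 11.722 468.608 135.589]
joints [ 0.232 -0.075  2.191  0.184  0.425  1.295] gap 11.805567496233307 F [ 0.097 -0.261 -2.34 ] ff 39.97725784778595 t 5.4
```

Scaled: -33 mm is -0.66, 23 mm is 0.46, -0.609 rad is -6.09.

```bash
python3 nudge.py '[[0.1,0,-0.14,0,-1.2,0],[0.2,0,-0.28,0,-2.5,0],[0.3,0,-0.42,0,-3.8,0],[0.4,0,-0.56,0,-5,0],[0.46,0,-0.66,0,-6.09,0]]'; python3 nudge.py '[[0,0,0,0,0,0],[0,0,0,0,0,0]]'; python3 g.py bed -32 -60 100
```

```text
clock: 5.9
eef_pos: [458.0, 166.8, 194.8]
eef_rot: [-3.142, 0.005, 0.364]
wrist_force: [0.2, 0.1, -2.1]
finger_gap: 11.9
finger_force: 40.0
clock: 6.1
eef_pos: [457.5, 166.7, 193.3]
eef_rot: [-3.141, -0.001, 0.364]
wrist_force: [-1.3, 0.2, -1.5]
finger_gap: 11.9
finger_force: 40.0
goal [ 375.967 -357.543  120.   ] shift [-262.902  460.902   72.915] rv [-0.001 -0.     0.436] now in frame [ 11.602 468.761 173.316]
joints [0.274 0.17  1.711 0.001 1.261 1.48 ] gap 11.883472533827529 F [-1.27   0.177 -1.534] ff 39.977062940597534 t 6.1
```

Scaled: 174 mm is 3.48, 136 mm is 2.72, 0.2 rad is 2.

```bash
python3 nudge.py '[[-0.26,0.46,0,0,0,0.4],[-0.68,1.2,0,0,0,0.8],[-1.12,1.96,0,0,0,1.2],[-1.56,2.72,0,0,0,1.6],[-2,3.48,0,0,0,2]]'; python3 nudge.py '[[-0.28,0.78,0,0,0,0.5],[-0.56,1.54,0,0,0,1],[-0.86,2.32,0,0,0,1.5],[-1.14,3.08,0,0,0,2],[-1.44,3.86,0,0,0,2.36]]'; python3 nudge.py '[[0,0,0,0,0,0],[0,0,0,0,0,0]]';  python3 g.py bed -32 -60 60
```

```text
clock: 6.6
eef_pos: [424.8, -33.0, 194.2]
eef_rot: [3.141, -0.002, 0.163]
wrist_force: [1.0, -0.6, -1.7]
finger_gap: 11.8
finger_force: 40.0
clock: 7.1
eef_pos: [385.3, -235.0, 194.2]
eef_rot: [3.141, -0.002, -0.074]
wrist_force: [0.5, 1.4, -1.4]
finger_gap: 11.2
finger_force: 40.0
clock: 7.3
eef_pos: [385.7, -233.9, 194.1]
eef_rot: [-3.141, -0.001, -0.074]
wrist_force: [-0.2, 0.4, -1.5]
finger_gap: 11.7
finger_force: 40.0
goal [ 375.967 -357.543   80.   ] shift [ -0.668 124.057 114.086] rv [-0.    -0.001 -0.002] now in frame [-31.213  64.034 174.111]
joints [-0.627  0.088  1.802  0.001  1.252  1.018] gap 11.743035750382088 F [-0.179  0.354 -1.506] ff 39.977113008499146 t 7.3
```

Scaled: 124 mm is 2.48, 118 mm is 2.36.

```bash
python3 nudge.py '[[0,0.6,0.3,0,0,0],[0,1.28,0.8,0,0,0],[0,1.96,1.4,0,0,0],[0,2.36,1.9,0,0,0],[0,2.48,2.28,0,0,0]]';  python3 nudge.py '[[0,0,0,0,0,0],[0,0,0,0,0,0],[0,0,0,0,0,0]]';  python3 g.py bed -32 -60 10
python3 - <<'E'
from h import *
p,W=look("side"); p2,W2=look("top"); a=p[130:210,250:350];b=p2[205:285,295:410]
o=np.zeros((480,700,3),np.uint8)
A=cv2.resize(a,(350,280));B=cv2.resize(b,(345,240)); o[:280,:350]=A;o[:240,350:695]=B
cv2.imwrite("pics/bed1.png",o[:280,:,::-1])
E
```

```text
clock: 7.8
eef_pos: [377.3, -357.4, 78.9]
eef_rot: [-3.141, -0.0, -0.072]
wrist_force: [1.0, 0.3, -1.6]
finger_gap: 12.1
finger_force: 4.0
clock: 8.1
eef_pos: [378.3, -356.9, 82.2]
eef_rot: [3.14, -0.002, -0.071]
wrist_force: [-0.6, -0.8, -1.5]
finger_gap: 11.6
finger_force: 40.0
goal [ 375.967 -357.543   30.   ] shift [-2.364  0.781 52.218] rv [ 0.001 -0.002  0.001] now in frame [-29.732 -59.156  62.221]
joints [-0.827  0.372  1.734  0.     1.033  0.814] gap 11.57161267147795 F [-0.567 -0.791 -1.543] ff 39.9995094537735 t 8.1
```

View pics/bed1.png

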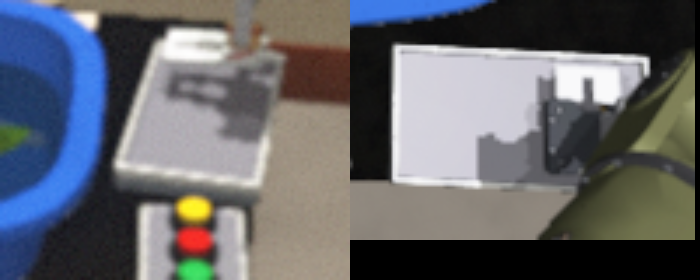

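The grip slackened briefly (4 N) but the plate is still held at about (590,85) in the top crop. I'll check whether it slipped or tilted.

```bash
cat > pl.py <<'E'
from h import *
import sys
np.set_printoptions(precision=3,suppress=True)
lo,hi=map(float,sys.argv[1:3])
Rb=cv2.Rodrigues(np.array([0,0,-.072]))[0]
for n in("top","side"):
    p,W=look(n); B=(W-[412.2,-300,20])@Rb
    hsv=cv2.cvtColor(p,cv2.COLOR_RGB2HSV)
    m=(np.abs(B[...,0])<90)&(B[...,1]>-150)&(B[...,1]<150)&(B[...,2]>lo)&(B[...,2]<hi)&(hsv[...,1]<60)&(hsv[...,2]>150)
    nn,lab,st,_=cv2.connectedComponentsWithStats(m.astype(np.uint8))
    for k in range(1,nn):
        if st[k,4]<60: continue
        Q=B[lab==k]; c=Q.mean(0); nv=np.linalg.svd(Q-c)[2][2]; nv*=np.sign(nv[2]); print(n,st[k,4],"c",c,"normal",nv,cv2.minAreaRect(Q[:,:2].astype(np.float32)))
E
python3 pl.py 20 100
```

```text
top 209 c [ 36.584 -58.357  53.399] normal [ 0.081 -0.006  0.997] ((34.99516296386719, -58.18603515625), (35.380802154541016, 66.7748031616211), 2.7530899047851562)
side 157 c [ 19.041 -52.475  49.877] normal [ 0.077 -0.002  0.997] ((15.896697998046875, -55.56658172607422), (76.01069641113281, 71.27658081054688), 0.7296506762504578)
```

Scaled: 48 mm is 0.96, 44 mm is 0.88, 0.08 rad is 0.8.

```bash
python3 nudge.py '[[0,0,0.3,0,0.4,0],[0,0,0.56,0,0.8,0],[0,0,0.76,0,0.8,0],[0,0,0.88,0,0.8,0],[0,0,0.96,0,0.8,0]]';  python3 nudge.py '[[0,0,0,0,0,0],[0,0,0,0,0,0]]';  python3 g.py bed -32 -60 10; python3 pl.py 3 40
```

```text
clock: 8.8
eef_pos: [377.7, -357.5, 32.7]
eef_rot: [-3.141, -0.079, -0.072]
wrist_force: [-0.2, 0.0, -2.2]
finger_gap: 12.2
finger_force: 40.0
clock: 9.0
eef_pos: [377.8, -357.6, 33.2]
eef_rot: [3.142, -0.08, -0.072]
wrist_force: [0.2, -0.4, -2.2]
finger_gap: 11.7
finger_force: 40.0
goal [ 375.967 -357.543   30.   ] shift [-2.072  0.122  3.043] rv [ 0.   -0.08  0.  ] now in frame [-30.179 -59.878  13.2  ]
joints [-0.858  0.42   1.808  0.075  0.859  0.737] gap 11.671072679296607 F [ 0.198 -0.389 -2.198] ff 39.999595284461975 t 9.0
top 929 c [20.044 13.364  8.148] normal [-0.     0.003  1.   ] ((-0.49790191650390625, -0.7132720947265625), (149.25352478027344, 279.0464782714844), 0.2304690182209015)
side 167 c [18.601 67.002  6.519] normal [0.005 0.    1.   ] ((0.4671630859375, 1.7663116455078125), (149.42138671875, 286.1186828613281), 0.31613704562187195)
side 132 c [ 18.872 -52.989   6.459] normal [ 0.03  -0.004  1.   ] ((14.012123107910156, -53.86552429199219), (80.31786346435547, 71.66458892822266), 0.21598179638385773)
```

Nearly touching. I'll go down 1–2 mm and release.

Scaled: 2 mm is 0.04, 1 mm is 0.02.

```bash
python3 nudge.py '[[0,0,0.02,0,0,0],[0,0,0.04,0,0,0],[0,0,0.04,0,0,0]]'; python3 nudge.py '[[0,0,0,0,0,0],[0,0,0,0,0,0],[0,0,0,0,0,0]]' 34;  python3 nudge.py '[[0,0,-0.2,0,0,0],[0,0,-0.8,0,0,0],[0,0,-1.6,0,0,0],[0,0,-2.4,0,-0.4,0],[0,0,-3,0,-0.8,0]]'; python3 nudge.py '[[-0.2,-0.8,0,0,0,0],[-0.4,-1.7,0,0,0,0],[-0.6,-2.6,0,0,0,0],[-0.6,-3.4,0,0,0,0],[-0.6,-4,0,0,0,0]]' - 25; python3 pl.py 3 45
python3 - <<'E'
from h import *
import r
p,W=look("top"); r.an(p,W,"top"); p2,W=look("side"); r.an(p2,W,"side")
o=np.vstack([cv2.resize(p[175:285,105:405],(750,275)),cv2.resize(p2[130:330,150:350],(750,750))[:300]])
cv2.imwrite("pics/b2.png",o[...,::-1])
E
python3 g.py rack -61 -12 75
```

```text
clock: 9.4
eef_pos: [378.2, -357.7, 31.9]
eef_rot: [3.141, -0.081, -0.072]
wrist_force: [-0.7, 2.5, 8.9]
finger_gap: 12.0
finger_force: 40.0
clock: 9.7
eef_pos: [377.6, -357.5, 30.8]
eef_rot: [-3.141, -0.08, -0.072]
wrist_force: [-0.8, -0.1, 0.7]
finger_gap: 31.6
finger_force: 0.0
clock: 10.2
eef_pos: [365.4, -356.9, 183.9]
eef_rot: [3.14, -0.0, -0.073]
wrist_force: [-0.3, -0.1, -0.1]
finger_gap: 34.1
finger_force: 0.0
clock: 10.7
eef_pos: [349.8, -153.1, 181.2]
eef_rot: [3.141, -0.001, -0.072]
wrist_force: [-0.1, -0.4, 0.3]
finger_gap: 34.1
finger_force: 0.0
top 1018 c [ 16.407 -43.311   7.75 ] normal [ 0.    -0.003  1.   ] ((-0.8547744750976562, -1.6996612548828125), (149.7399444580078, 280.88323974609375), 0.03975408896803856)
top 67 c [30.082 11.582  4.26 ] normal [-0.004 -0.009  1.   ] ((27.419780731201172, 8.408402442932129), (39.80760955810547, 52.16695785522461), 89.73175048828125)
side 192 c [ 5.734 53.021  6.748] normal [0.001 0.    1.   ] ((0.45148468017578125, 2.6689300537109375), (284.1868896484375, 150.2332000732422), 89.99359130859375)
side 67 c [ 30.101 -50.307   4.64
[... 487 characters left out ...]
), 1.0688114166259766)
 stud3 32 [ 7.3 82.8 13.4]
side board off -4.437023182905233 x [-89.3  72.7] y [-148.4  134.6]
 plate 12 ((9.391764640808105, -104.95549774169922), (17.136926651000977, 12.539082527160645), 62.500648498535156)
 fin 98 lo [-81.3 -16.2  16.5] hi [-46.   -3.7  33.1] med [-60.6  -7.6  26.1]
 plate 399 ((-32.769378662109375, -16.794754028320312), (113.26099395751953, 80.60819244384766), 0.9193133115768433)
 stud3 37 [ 6.9 86.2  9.4]
goal [414.4   252.69  111.529] shift [  34.958 -411.218   69.45 ] rv [ 0.133  0.599 -0.421] now in frame [-189.174 -370.16   249.466]
joints [-0.512 -0.059  1.982  0.     1.217  1.129] gap 33.99421518814345 F [-0.238 -0.256  0.102] ff 0.0 t 10.9
```

View pics/b2.png

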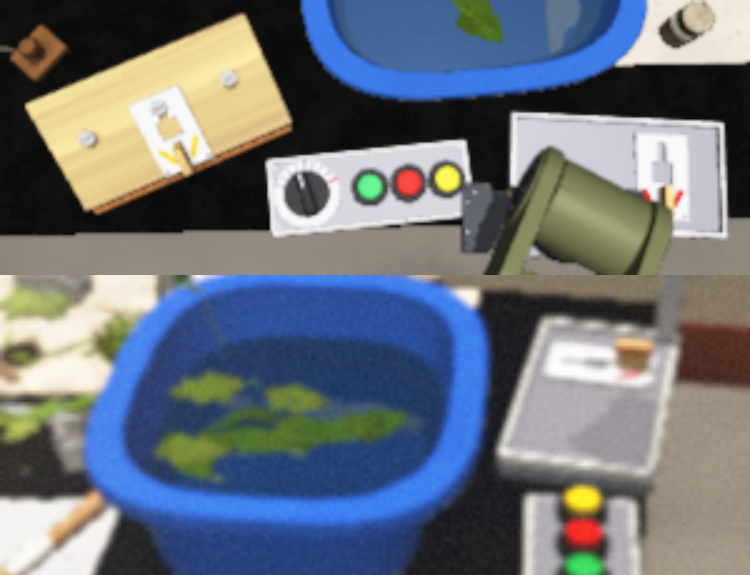

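The red plate lies flat in the bed (top crop around 662,175), and the yellow one still hangs at the same spot. Next, the yellow plate.

```bash
python3 nudge.py '[[0.08,-0.82,0,0,0,-0.5],[0.14,-1.64,0,0,0,-1],[0.2,-2.46,0,0,0,-1.5],[0.28,-3.28,0,0,0,-2],[0.36,-4.1,0,0,0,-2.2]]'; python3 nudge.py '[[-0.08,-0.82,0,0,0,-0.5],[-0.24,-1.64,0,0,0,-1],[-0.4,-2.46,0,0,0,-1.5],[-0.56,-3.28,0,0,0,-2],[-0.6,-3.8,0,0,0,-2.16]]';  python3 nudge.py '[[0,0,0,0,0,0],[0,0,0,0,0,0]]'; python3 g.py rack -61 -12 75
```

```text
clock: 11.4
eef_pos: [383.4, 48.9, 180.8]
eef_rot: [3.142, -0.001, 0.148]
wrist_force: [0.4, -0.9, 0.8]
finger_gap: 34.0
finger_force: 0.0
clock: 11.9
eef_pos: [325.0, 233.1, 180.8]
eef_rot: [-3.141, -0.0, 0.366]
wrist_force: [0.5, 0.1, 0.2]
finger_gap: 34.1
finger_force: 0.0
clock: 12.1
eef_pos: [325.8, 231.2, 180.5]
eef_rot: [3.141, 0.0, 0.364]
wrist_force: [-1.3, -0.9, 0.2]
finger_gap: 34.0
finger_force: 0.0
goal [414.4   252.69  111.529] shift [90.477 11.468 68.902] rv [ 0.    0.61 -0.  ] now in frame [-95.661  -0.5   183.312]
joints [ 0.526 -0.017  1.944 -0.     1.215  1.733] gap 34.02512613882021 F [-1.324 -0.904  0.183] ff 0.0 t 12.1
```

Scaled: 90 mm is 1.8, 78 mm is 1.56, 0.61 rad is 6.1.

```bash
python3 nudge.py '[[0.4,0.04,0.2,0,1.3,0],[0.8,0.1,0.44,0,2.7,0],[1.2,0.16,0.72,0,4,0],[1.56,0.2,1.04,0,5.1,0],[1.8,0.24,1.38,0,6.1,0]]'; python3 nudge.py '[[0,0,0,0,0,0],[0,0,0,0,0,0]]'; python3 g.py rack -61.5 -12.3 7.5
```

```text
clock: 12.6
eef_pos: [415.1, 251.5, 111.9]
eef_rot: [-3.141, -0.616, 0.362]
wrist_force: [0.8, -0.4, 0.1]
finger_gap: 33.8
finger_force: 0.0
clock: 12.8
eef_pos: [414.0, 251.2, 111.7]
eef_rot: [3.14, -0.607, 0.362]
wrist_force: [0.8, -0.1, 0.1]
finger_gap: 34.2
finger_force: 0.0
goal [450.258 266.03   55.916] shift [ 0.318 -1.082 68.173] rv [ 0.002  0.003 -0.001] now in frame [-61.584 -13.216  75.676]
joints [ 0.521  0.018  2.226 -0.305  0.31   1.993] gap 34.19039113380297 F [ 0.835 -0.108  0.055] ff 0.0 t 12.8
```

Scaled: 67.5 mm is 1.35, 63 mm is 1.26.

```bash
python3 nudge.py '[[0,-0.02,0.4,0,0,0],[0,-0.02,0.84,0,0,0],[0,-0.02,1.12,0,0,0],[0,-0.02,1.26,0,0,0],[0,-0.02,1.35,0,0,0]]'; python3 nudge.py '[[0,0,0,0,0,0],[0,0,0,0,0,0],[0,0,0,0,0,0],[0,0,0,0,0,0],[0,0,0,0,0,0]]' 0 50;python3 g.py rack -61 -12 7.5
```

```text
clock: 13.3
eef_pos: [450.8, 266.7, 57.1]
eef_rot: [3.14, -0.61, 0.363]
wrist_force: [-0.2, -0.3, -0.8]
finger_gap: 34.0
finger_force: 0.0
clock: 13.8
eef_pos: [449.5, 267.3, 57.1]
eef_rot: [-3.141, -0.611, 0.363]
wrist_force: [-5.6, -3.7, 8.8]
finger_gap: 11.4
finger_force: 49.9
goal [450.535 266.456  56.202] shift [0.01  1.12  1.082] rv [ 0.    -0.001 -0.001] now in frame [-61.011 -10.88    8.582]
joints [ 0.51   0.226  2.168 -0.535  0.164  2.22 ] gap 11.435089133604173 F [-5.621 -3.688  8.838] ff 49.93669509887695 t 13.8
```

Scaled: 33 mm is 0.66, -2 mm is -0.04.

```bash
python3 nudge.py '[[0,0,-0.04,0,0,0],[0.16,0,-0.04,0,0,0],[0.32,0,-0.04,0,0,0],[0.48,0,-0.04,0,0,0],[0.66,0,-0.04,0,0,0]]'; python3 nudge.py '[[0,0,0,0,0,0],[0,0,0,0,0,0]]' ;python3 nudge.py '[[0,0,-0.04,0,0,0],[0,0,-0.08,0,0,0],[0,0,-0.12,0,0,0],[0,0,-0.12,0,0,0],[0,0,-0.12,0,0,0]]'; python3 g.py rack -61 -12 7.5
```

```text
clock: 14.3
eef_pos: [473.5, 276.4, 77.0]
eef_rot: [-3.141, -0.61, 0.364]
wrist_force: [-0.2, -0.2, -1.8]
finger_gap: 11.5
finger_force: 49.9
clock: 14.5
eef_pos: [473.2, 276.3, 76.6]
eef_rot: [-3.141, -0.61, 0.364]
wrist_force: [0.2, -0.2, -1.4]
finger_gap: 11.5
finger_force: 49.9
clock: 15.0
eef_pos: [470.4, 275.3, 81.8]
eef_rot: [-3.141, -0.61, 0.364]
wrist_force: [0.5, -0.9, -1.1]
finger_gap: 11.9
finger_force: 49.9
goal [450.535 266.456  56.202] shift [-32.45    1.185   8.546] rv [-0. -0. -0.] now in frame [-28.553 -10.821  16.059]
joints [ 0.501  0.211  2.102 -0.341  0.236  2.016] gap 11.876391033305202 F [ 0.543 -0.925 -1.098] ff 49.932124614715576 t 15.0
```

Scaled: -90 mm is -1.8, -60 mm is -1.2.

```bash
python3 nudge.py '[[0,0,-0.16,0,0,0],[0,0,-0.36,0,0,0],[0,0,-0.7,0,0,0],[0,0,-1.2,0,0,0],[0,0,-1.8,0,0,0]]'; python3 nudge.py '[[0.1,0,-0.14,0,-1.2,0],[0.2,0,-0.28,0,-2.5,0],[0.3,0,-0.42,0,-3.8,0],[0.4,0,-0.56,0,-5,0],[0.46,0,-0.66,0,-6.09,0]]'; python3 nudge.py '[[0,0,0,0,0,0],[0,0,0,0,0,0]]'; python3 g.py bed -32 55 100
```

```text
clock: 15.5
eef_pos: [421.1, 256.5, 156.1]
eef_rot: [-3.141, -0.609, 0.364]
wrist_force: [0.2, 0.1, -1.0]
finger_gap: 12.0
finger_force: 49.9
clock: 16.0
eef_pos: [422.0, 257.2, 197.7]
eef_rot: [-3.14, 0.001, 0.365]
wrist_force: [0.3, -0.6, -1.8]
finger_gap: 11.9
finger_force: 49.9
clock: 16.2
eef_pos: [421.9, 256.9, 195.4]
eef_rot: [-3.141, -0.003, 0.364]
wrist_force: [0.2, -0.1, -0.9]
finger_gap: 11.5
finger_force: 49.9
goal [ 384.239 -242.84   120.   ] shift [-213.417  453.562   74.461] rv [-0.001 -0.003  0.436] now in frame [-30.385 556.12  175.409]
joints [0.473 0.182 1.692 0.    1.265 1.679] gap 11.522468578037355 F [ 0.159 -0.056 -0.888] ff 49.93168294429779 t 16.2
```

The rows are not in the units I measure in: shifts go in units of 50 mm and turns go in units of 0.1 rad. I convert before sending: 20 mm is 0.4, 184 mm is 3.68, 0.2 rad is 2.

```bash
python3 nudge.py '[[-0.2,0.4,0,0,0,0.4],[-0.58,1.22,0,0,0,0.8],[-0.96,2.04,0,0,0,1.2],[-1.34,2.86,0,0,0,1.6],[-1.72,3.68,0,0,0,2]]'; python3 nudge.py '[[-0.24,0.84,0,0,0,0.5],[-0.48,1.68,0,0,0,1],[-0.74,2.54,0,0,0,1.5],[-1,3.4,0,0,0,2],[-1.2,4.2,0,0,0,2.36]]'; python3 nudge.py '[[0,0,0,0,0,0],[0,0,0,0,0,0]]';  python3 g.py bed -32 55 60; python3 pl.py 3 12; python3 pl.py 90 200
```

```text
clock: 16.7
eef_pos: [406.0, 52.9, 195.4]
eef_rot: [3.142, -0.004, 0.163]
wrist_force: [1.2, -0.1, -0.4]
finger_gap: 11.6
finger_force: 49.9
clock: 17.2
eef_pos: [381.0, -164.0, 195.4]
eef_rot: [3.141, -0.004, -0.074]
wrist_force: [0.5, 0.3, -1.3]
finger_gap: 12.1
finger_force: 49.9
clock: 17.4
eef_pos: [381.6, -162.7, 195.1]
eef_rot: [-3.141, -0.002, -0.073]
wrist_force: [-0.3, 0.5, -0.9]
finger_gap: 11.7
finger_force: 49.9
goal [ 384.239 -242.84    80.   ] shift [  8.266  79.777 115.111] rv [-0.    -0.002 -0.001] now in frame [-40.432 134.772 175.102]
joints [-0.492  0.002  1.889  0.001  1.248  1.152] gap 11.659952494029397 F [-0.296  0.473 -0.931] ff 49.931883215904236 t 17.4
top 444 c [ 25.099 -73.451   6.557] normal [-0.005 -0.006  1.   ] ((29.595745086669922, -73.2991943359375), (222.02052307128906, 114.57686614990234), 44.235801696777344)
side 81 c [64.593 49.417  6.345] normal [ 0.012 -0.001  1.   ] ((70.11400604248047, 21.47998046875), (50.09970474243164, 258.1802978515625), 11.687356948852539)
side 105 c [  6.493 -50.747   4.481] normal [ 0.005 -0.003  1.   ] ((0.6742897033691406, -54.21433639526367), (69.23823547363281, 108.63497924804688), 88.79444885253906)
side 111 c [ 10.723 125.959 168.104] normal [ 0.032 -0.07   0.997] ((6.9473876953125, 126.55262756347656), (73.6951675415039, 46.1887321472168), 2.647118330001831)
```

Scaled: 115 mm is 2.3, 95 mm is 1.9.

```bash
python3 nudge.py '[[0.04,0.4,0.3,0,0,0],[0.08,0.84,0.8,0,0,0],[0.12,1.24,1.4,0,0,0],[0.16,1.48,1.9,0,0,0],[0.16,1.6,2.3,0,0,0]]';  python3 nudge.py '[[0,0,0,0,0,0],[0,0,0,0,0,0]]'; python3 nudge.py '[[0,0,0.24,0,0,0],[0,0,0.48,0,0,0],[0,0,0.68,0,0,0],[0,0,0.84,0,0,0],[0,0,0.92,0,0,0]]';python3 nudge.py '[[0,0,0,0,0,0],[0,0,0,0,0,0]]'; python3 g.py bed -32 55 10; python3 pl.py 3 40
```

```text
clock: 18.1
eef_pos: [384.7, -242.8, 78.9]
eef_rot: [-3.141, -0.001, -0.071]
wrist_force: [0.7, 0.2, -1.5]
finger_gap: 11.7
finger_force: 49.9
clock: 18.3
eef_pos: [385.0, -242.3, 80.9]
eef_rot: [-3.141, -0.001, -0.071]
wrist_force: [0.6, 0.8, -0.6]
finger_gap: 11.5
finger_force: 49.9
clock: 18.8
eef_pos: [384.5, -242.7, 33.4]
eef_rot: [-3.14, -0.0, -0.072]
wrist_force: [0.2, 0.3, -1.0]
finger_gap: 11.5
finger_force: 49.9
clock: 19.0
eef_pos: [384.8, -243.1, 34.5]
eef_rot: [-3.141, -0.001, -0.072]
wrist_force: [-0.6, -0.3, -1.6]
finger_gap: 11.6
finger_force: 49.9
goal [ 384.239 -242.84    30.   ] shift [-0.616 -0.179  4.5  ] rv [-0.001 -0.001 -0.   ] now in frame [-31.389  54.818  14.501]
joints [-0.645  0.326  1.939  0.001  0.875  0.998] gap 11.566482593076135 F [-0.611 -0.336 -1.649] ff 49.931910037994385 t 19.0
top 843 c [30.402  8.17   8.899] normal [ 0.014 -0.004  1.   ] ((-0.4915313720703125, -1.5285797119140625), (280.8285827636719, 149.60389709472656), 89.88330078125)
side 126 c [47.127 52.416  6.645] normal [-0.005  0.001  1.   ] ((51.32619857788086, 15.208114624023438), (108.20075988769531, 295.33563232421875), 16.360633850097656)
side 169 c [17.719 61.935  7.211] normal [ 0.026 -0.009  1.   ] ((13.8294677734375, 56.72452926635742), (83.32572174072266, 73.15797424316406), 3.041968822479248)
```

Scaled: 3 mm is 0.06, 2 mm is 0.04.

```bash
python3 nudge.py '[[0,0,0.02,0,0,0],[0,0,0.04,0,0,0],[0,0,0.06,0,0,0],[0,0,0.06,0,0,0]]'; python3 nudge.py '[[0,0,0,0,0,0],[0,0,0,0,0,0],[0,0,0,0,0,0]]' 34;  python3 nudge.py '[[0,0,-0.2,0,0,0],[0,0,-0.8,0,0,0],[0,0,-1.6,0,0,0],[0,0,-2.2,0,0,0],[0,0,-2.6,0,0,0]]' - 20; python3 nudge.py '[[0,-0.8,0,0,0,0],[0,-1.7,0,0,0,0],[0,-2.6,0,0,0,0],[0,-3.4,0,0,0,0],[0,-4,0,0,0,0]]' ; python3 nudge.py '[[0,-0.8,0,0,0,0],[0,-1.7,0,0,0,0],[0,-2.4,0,0,0,0],[0,-2.8,0,0,0,0],[0,-2.8,0,0,0,0]]';python3 - <<'E'
from h import *
p,W=look("top"); p2,W2=look("side")
np.savez("b3.npz",W=W,p=p,W2=W2,p2=p2)
o=np.vstack([cv2.resize(p[205:285,205:405],(750,300)),cv2.resize(p2[130:230,150:350],(600,300),interpolation=cv2.INTER_CUBIC)[:,:].repeat(1,0) if 0 else cv2.resize(p2[130:210,240:440],(750,300))])
cv2.imwrite("pics/b3.png",o[...,::-1])
E
python3 pl.py 3 45;python3 g.py con 0 82 130 0.22
```

```text
clock: 19.5
eef_pos: [384.7, -242.9, 31.3]
eef_rot: [-3.141, -0.001, -0.072]
wrist_force: [0.5, 1.5, -0.5]
finger_gap: 12.0
finger_force: 49.9
clock: 19.8
eef_pos: [384.8, -243.0, 31.4]
eef_rot: [-3.141, -0.001, -0.072]
wrist_force: [0.3, 0.1, -0.9]
finger_gap: 31.7
finger_force: 0.0
clock: 20.3
eef_pos: [385.0, -243.3, 164.4]
eef_rot: [3.141, -0.004, -0.072]
wrist_force: [-0.3, 0.4, -0.7]
finger_gap: 34.0
finger_force: 0.0
clock: 20.8
eef_pos: [398.8, -41.5, 162.4]
eef_rot: [-3.141, -0.002, -0.071]
wrist_force: [0.5, -0.3, 1.0]
finger_gap: 34.0
finger_force: 0.0
clock: 21.3
eef_pos: [409.0, 97.9, 162.2]
eef_rot: [-3.141, -0.002, -0.069]
wrist_force: [-0.7, -1.0, 0.3]
finger_gap: 34.1
finger_force: 0.0
top 2057 c [-0.094  0.847  7.504] normal [ 0.004 -0.     1.   ] ((-0.6715774536132812, -1.4376983642578125), (280.59368896484375, 149.7752685546875), 89.96282958984375)
side 82 c [66.246 40.818  6.713] normal [-0.011 -0.001  1.   ] ((69.8573989868164, 14.188568115234375), (40.48219680786133, 269.66168212890625), 8.35725212097168)
side 91 c [-64.876  29.043   6.812] normal [ 0.04  -0.002  0.999] ((-55.98360061645508, 4.0223236083984375), (287.6541748046875, 47.17506408691406), 87.48741912841797)
goal [395.81  107.351 130.   ] shift [-14.152 -11.065  31.807] rv [-0.    -0.001 -0.371] now in frame [ 12.284  68.919 161.818]
joints [0.141 0.052 1.92  0.    1.168 1.785] gap 33.78109057390498 F [0.137 0.509 0.729] ff 0.0 t 21.5
```

View pics/b3.png

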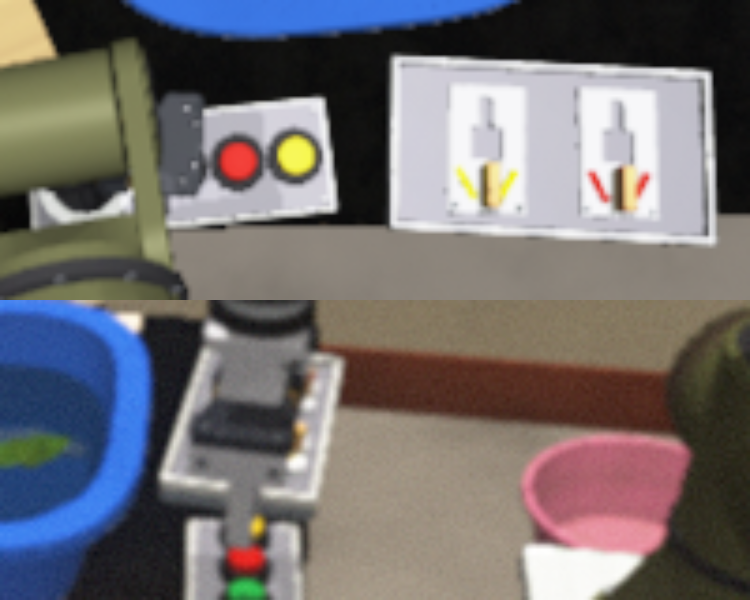

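Both plates lie flat and apart in the bed: yellow at (487,150) and red at (618,150) in the crop. For the dial, the wrist range needs the half-turned grasp, so I turn about 3.5 rad first.

Scaled: -14 mm is -0.28, -11 mm is -0.22, -0.75 rad is -7.5.

```bash
python3 nudge.py '[[-0.06,-0.04,0,0,0,-1.5],[-0.12,-0.08,0,0,0,-3],[-0.18,-0.12,0,0,0,-4.5],[-0.24,-0.18,0,0,0,-6],[-0.28,-0.22,0,0,0,-7.5]]'; for i in 1; do python3 nudge.py '[[0,0,0,0,0,-1.5],[0,0,0,0,0,-3],[0,0,0,0,0,-4.5],[0,0,0,0,0,-6],[0,0,0,0,0,-7.5]]'; done;  python3 nudge.py '[[0,0,0,0,0,-1.5],[0,0,0,0,0,-3],[0,0,0,0,0,-4.5],[0,0,0,0,0,-6],[0,0,0,0,0,-7.5]]';  python3 nudge.py '[[0,0,0,0,0,-1.5],[0,0,0,0,0,-3],[0,0,0,0,0,-4.5],[0,0,0,0,0,-6],[0,0,0,0,0,-7.5]]';  python3 nudge.py '[[0,0,0,0,0,-1.5],[0,0,0,0,0,-3],[0,0,0,0,0,-4.5],[0,0,0,0,0,-5.1],[0,0,0,0,0,-5.1]]';  python3 g.py con 0 82 46.5 3.3616
python3 - <<'E'
from h import *
W=np.load("top0.npz")["W"];S=np.load("side0.npz")["W"]
for Q in(W,S):
    m=(np.hypot(Q[...,0]-395.8,Q[...,1]-107.3)<40)&(Q[...,2]>60)&(Q[...,2]<76); P=Q[m][:,:2]; c=P.mean(0); v=np.linalg.svd(P-c)[2][0]; print(c,np.arctan2(*(v[::-1]*np.sign(v[0]))),m.sum())
E
```

```text
clock: 22.0
eef_pos: [395.8, 107.2, 161.7]
eef_rot: [3.141, -0.001, 0.682]
wrist_force: [0.3, 0.1, -0.7]
finger_gap: 34.4
finger_force: 0.0
clock: 22.5
eef_pos: [396.0, 107.1, 161.7]
eef_rot: [3.14, -0.001, 1.432]
wrist_force: [-0.1, -0.0, 0.3]
finger_gap: 34.2
finger_force: 0.0
clock: 23.0
eef_pos: [396.0, 107.1, 161.7]
eef_rot: [3.14, 0.0, 2.182]
wrist_force: [0.3, 0.2, 0.4]
finger_gap: 33.9
finger_force: 0.0
clock: 23.5
eef_pos: [396.0, 107.1, 161.7]
eef_rot: [3.141, 0.001, 2.932]
wrist_force: [0.5, -0.1, 0.0]
finger_gap: 33.9
finger_force: 0.0
clock: 24.0
eef_pos: [396.0, 107.2, 161.7]
eef_rot: [3.141, 0.001, -2.846]
wrist_force: [-0.5, 0.7, -0.4]
finger_gap: 34.1
finger_force: 0.0
goal [395.81  107.351  46.5  ] shift [  0.278   0.194 115.221] rv [ 0.     0.001 -0.002] now in frame [  0.17   81.816 161.722]
joints [ 0.175  0.029  1.944  0.     1.167 -1.692] gap 34.07357836462794 F [-0.505  0.686 -0.409] ff 0.0 t 24.0
[395.43870326 105.14263142] 0.31207471443028484 73
[395.8840712  110.30454218] 0.3124362040909468 88
```

Scaled: 115 mm is 2.3, 108 mm is 2.16, -0.015 rad is -0.15.

```bash
python3 nudge.py '[[0,0,0.7,0,0,-0.15],[0,0,1.4,0,0,-0.15],[0,0,1.9,0,0,-0.15],[0,0,2.16,0,0,-0.15],[0,0,2.3,0,0,-0.15]]'; python3 nudge.py '[[0,0,0,0,0,0],[0,0,0,0,0,0],[0,0,0,0,0,0],[0,0,0,0,0,0]]' 0 20; python3 g.py con 0 82 46.5 3.3616
```

```text
clock: 24.5
eef_pos: [395.6, 107.5, 45.6]
eef_rot: [3.141, -0.0, -2.833]
wrist_force: [-0.1, 0.1, 0.9]
finger_gap: 33.9
finger_force: 0.0
clock: 24.9
eef_pos: [397.2, 106.3, 47.4]
eef_rot: [-3.138, 0.003, -2.83]
wrist_force: [5.6, -23.7, -1.5]
finger_gap: 12.9
finger_force: 20.0
goal [395.81  107.351  46.5  ] shift [0.986 1.392 0.898] rv [-0.004  0.003  0.014] now in frame [ 1.279 80.877 47.406]
joints [ 0.175  0.216  2.049 -0.005  0.874 -1.705] gap 12.88669091778863 F [  5.616 -23.679  -1.481] ff 19.972698390483856 t 24.9
```

```bash
python3 nudge.py '[[-0.01,-0.03,0,0,0,0],[-0.01,-0.03,0,0,0,0]]'; python3 nudge.py '[[0,0,0,0,0,1],[0,0,0,0,0,2],[0,0,0,0,0,3],[0,0,0,0,0,4],[0,0,0,0,0,5]]'; python3 nudge.py '[[0,0,0,0,0,1],[0,0,0,0,0,2],[0,0,0,0,0,3],[0,0,0,0,0,4],[0,0,0,0,0,5]]'; python3 -c "
from cell import manip;s=manip.read_state();print(s['eef_rot'],s['wrist_force'],s['moment'])"
```

```text
clock: 25.1
eef_pos: [397.3, 106.1, 47.3]
eef_rot: [-3.14, 0.002, -2.83]
wrist_force: [-0.6, -9.4, 3.9]
finger_gap: 12.7
finger_force: 20.0
clock: 25.6
eef_pos: [397.3, 105.1, 47.4]
eef_rot: [-3.139, 0.002, 2.949]
wrist_force: [-0.1, -22.7, 4.5]
finger_gap: 12.6
finger_force: 20.0
clock: 26.1
eef_pos: [396.7, 104.2, 47.3]
eef_rot: [-3.138, 0.003, 2.45]
wrist_force: [-5.2, -32.0, 12.2]
finger_gap: 12.8
finger_force: 20.0
[-3.13812587e+00  3.09213653e-03  2.44972482e+00] [ -5.20398294 -31.9597561   12.16134506] [-6.28293372  0.97366596  0.06367021]
```

```bash
python3 nudge.py '[[-0.02,-0.032,0,0,0,0],[-0.02,-0.032,0,0,0,0]]'; python3 nudge.py '[[0,0,0,0,0,1],[0,0,0,0,0,2],[0,0,0,0,0,3],[0,0,0,0,0,3.6],[0,0,0,0,0,3.6]]'; python3 -c "
from cell import manip;s=manip.read_state();print(s['eef_rot'],s['wrist_force'],s['moment'])"
```

```text
clock: 26.3
eef_pos: [396.8, 103.8, 47.4]
eef_rot: [-3.141, 0.002, 2.452]
wrist_force: [-3.7, -13.2, 6.2]
finger_gap: 13.1
finger_force: 20.0
clock: 26.8
eef_pos: [396.1, 103.4, 47.3]
eef_rot: [-3.14, 0.002, 2.091]
wrist_force: [-8.2, -19.1, 11.7]
finger_gap: 13.0
finger_force: 20.0
[-3.13995953e+00  2.00017302e-03  2.09095724e+00] [ -8.16338368 -19.06979116  11.65154105] [-3.76388867  1.41686539 -0.00430102]
```

Scaled: -0.6 mm is -0.012, -0.9 mm is -0.018, 0.06 rad is 0.6.

```bash
python3 nudge.py '[[-0.012,-0.018,0,0,0,0.3],[-0.012,-0.018,0,0,0,0.6],[-0.012,-0.018,0,0,0,0.6]]'; python3 -c "
from cell import manip;s=manip.read_state();print(s['eef_rot'],s['wrist_force'],s['moment'])";python3 nudge.py '[[0,0,0,0,0,0.3],[0,0,0,0,0,0.6],[0,0,0,0,0,0.6]]'; python3 -c "
from cell import manip;s=manip.read_state();print(s['eef_rot'],s['wrist_force'],s['moment'])"
```

```text
clock: 27.1
eef_pos: [396.0, 103.2, 47.3]
eef_rot: [3.141, 0.001, 2.032]
wrist_force: [-5.3, -9.4, 7.8]
finger_gap: 13.0
finger_force: 20.0
[3.14147435e+00 1.19375230e-03 2.03183088e+00] [-5.33605142 -9.42713127  7.81834311] [-2.08664985  0.93173    -0.02925488]
clock: 27.4
eef_pos: [396.0, 103.1, 47.3]
eef_rot: [3.141, 0.001, 1.973]
wrist_force: [-4.6, -11.1, 6.5]
finger_gap: 12.9
finger_force: 20.6
[3.14142292e+00 1.48894879e-03 1.97257929e+00] [ -4.64457393 -11.0581968    6.51096913] [-2.15346947  0.92717812  0.45772376]
```

Scaled: 0.06 rad is 0.6.

```bash
python3 nudge.py '[[0,0,0,0,0,0.4],[0,0,0,0,0,0.6],[0,0,0,0,0,0.6]]'; python3 -c "
from cell import manip;s=manip.read_state();print(s['eef_rot'],s['wrist_force'],s['moment'])"
```

```text
clock: 27.7
eef_pos: [396.0, 103.1, 47.3]
eef_rot: [3.141, 0.001, 1.913]
wrist_force: [-4.0, -11.6, 6.0]
finger_gap: 14.1
finger_force: 21.4
[3.14139632e+00 1.49969310e-03 1.91303037e+00] [ -4.04993511 -11.55918757   5.96241384] [-2.12648209  0.82771401  0.56953448]
```

Scaled: -0.5 rad is -5.

```bash
python3 nudge.py '[[0,0,0,0,0,-1],[0,0,0,0,0,-2],[0,0,0,0,0,-3],[0,0,0,0,0,-4],[0,0,0,0,0,-5]]'; python3 nudge.py '[[0,0,0,0,0,-1],[0,0,0,0,0,-2],[0,0,0,0,0,-3],[0,0,0,0,0,-4],[0,0,0,0,0,-5]]'; python3 nudge.py '[[0,0,0,0,0,0],[0,0,0,0,0,0]]';python3 -c "
from cell import manip;s=manip.read_state();print(s['eef_rot'],s['wrist_force'],s['moment'])"
```

```text
clock: 28.2
eef_pos: [396.6, 103.7, 47.3]
eef_rot: [3.14, 0.002, 2.417]
wrist_force: [0.4, -3.3, 0.6]
finger_gap: 13.0
finger_force: 20.0
clock: 28.7
eef_pos: [397.1, 104.5, 47.4]
eef_rot: [3.139, 0.003, 2.916]
wrist_force: [3.8, 7.2, -4.3]
finger_gap: 12.9
finger_force: 20.0
clock: 28.9
eef_pos: [397.0, 104.5, 47.4]
eef_rot: [3.139, 0.003, 2.913]
wrist_force: [3.4, 5.3, -3.8]
finger_gap: 12.8
finger_force: 20.0
[3.13912089e+00 2.95725655e-03 2.91265018e+00] [ 3.41071021  5.32909543 -3.77625008] [ 0.97760084 -0.7263945  -0.00913691]
```

Release, lift, and move aside to check the dial angle.

```bash
python3 nudge.py '[[0,0,0,0,0,0],[0,0,0,0,0,0],[0,0,0,0,0,0]]' 34; python3 nudge.py '[[0,0,-0.3,0,0,0],[0,0,-0.7,0,0,0],[0,0,-1.2,0,0,0],[0,0,-1.6,0,0,0],[0,0,-2,0,0,0]]';  python3 nudge.py '[[0,0.9,0,0,0,0],[0,1.8,0,0,0,0],[0,2.7,0,0,0,0],[0,3.6,0,0,0,0],[0,4.4,0,0,0,0]]' 0; python3 nudge.py '[[0,0,0,0,0,0],[0,0,0,0,0,0]]'
python3 - <<'E'
from h import *
p,W=look("top");p2,S=look("side"); crop(p,220,280,200,310,6,"pics/d1.png"); np.savez("d.npz",W=W,p=p)
for Q in(W,S):
    m=(np.hypot(Q[...,0]-395.8,Q[...,1]-105.3)<36)&(Q[...,2]>60)&(Q[...,2]<76); P=Q[m][:,:2]; c=P.mean(0); v=np.linalg.svd(P-c)[2][0]; print(c,np.arctan2(*(v[::-1]*np.sign(v[0]))),m.sum(),cv2.minAreaRect(P.astype(np.float32)))
    m=(Q[...,0]>320)&(Q[...,0]<480)&(Q[...,1]>-140)&(Q[...,1]<170)&(Q[...,2]>22)&(Q[...,2]<45); print(cv2.minAreaRect(Q[m][:,:2].astype(np.float32)))
E
python3 g.py con 0 0 90 3.14159
```

```text
clock: 29.2
eef_pos: [396.4, 104.0, 46.9]
eef_rot: [3.141, 0.001, 2.913]
wrist_force: [-0.7, -0.7, -0.3]
finger_gap: 32.0
finger_force: 0.0
clock: 29.7
eef_pos: [396.1, 103.9, 147.7]
eef_rot: [3.141, 0.001, 2.913]
wrist_force: [0.2, 0.3, 0.0]
finger_gap: 33.7
finger_force: 0.0
clock: 30.2
eef_pos: [446.1, 320.3, 146.8]
eef_rot: [3.141, 0.001, 2.913]
wrist_force: [1.0, -0.5, -0.2]
finger_gap: 0.6
finger_force: 0.0
clock: 30.4
eef_pos: [445.7, 318.3, 146.3]
eef_rot: [-3.142, 0.0, 2.914]
wrist_force: [0.9, -1.3, 0.0]
finger_gap: 0.3
finger_force: 0.0
[395.36524209 105.26303616] -0.21516419019450078 77 ((396.4939880371094, 105.30729675292969), (13.035151481628418, 56.90838623046875), 77.19169616699219)
((420.75732421875, 27.97441864013672), (138.3974151611328, 270.69879150390625), 4.173889636993408)
[394.20006397 110.65923418] -0.19124396236843186 77 ((393.5788269042969, 109.27840423583984), (16.277297973632812, 50.41523742675781), 77.96731567382812)
((402.2206115722656, 28.62244415283203), (99.84000396728516, 266.61981201171875), 4.543562889099121)
goal [402.2  25.6  90. ] shift [ -23.72  -294.072   56.637] rv [ 0.     0.001 -0.307] now in frame [ 66.287 287.461 146.751]
joints [ 0.552  0.348  1.599 -0.     1.193 -0.79 ] gap 0.7564680817416898 F [-0.431  0.282  0.491] ff 0.0 t 30.5
```

View pics/d1.png

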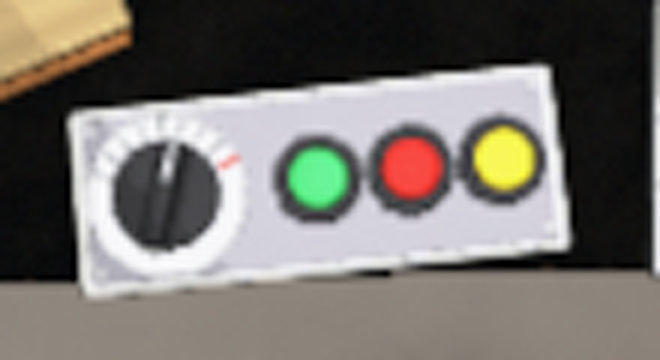

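The dial pointer stands about three marks back from the red one (bar yaw about -0.22, value about 1.50). Next, the keys; green is at (317,180), red at (411,167) and yellow at (505,157) in the crop.

```bash
python3 nudge.py '[[-0.08,-0.84,0,0,0,-0.6],[-0.16,-1.8,0,0,0,-1.2],[-0.24,-2.76,0,0,0,-1.8],[-0.32,-3.72,0,0,0,-2.4],[-0.4,-4.68,0.2,0,0,-3]]' 0 20; python3 nudge.py '[[0.24,-0.72,0.2,0,0,0],[0.36,-1.2,0.6,0,0,0],[0.36,-1.2,1,0,0,0],[0.36,-1.2,1.2,0,0,0],[0.36,-1.2,1.2,0,0,0]]'; python3 g.py con 0 -1 58 3.14159
```

```text
clock: 31.0
eef_pos: [411.9, 83.4, 137.6]
eef_rot: [3.141, 0.004, -3.069]
wrist_force: [0.8, 0.1, -0.3]
finger_gap: 0.9
finger_force: 0.0
clock: 31.5
eef_pos: [398.1, 24.5, 75.9]
eef_rot: [3.141, -0.001, -3.071]
wrist_force: [-0.5, 0.0, 0.5]
finger_gap: 0.8
finger_force: 0.0
goal [402.278  24.603  58.   ] shift [-4.221 -0.165 17.914] rv [ 0.001 -0.001 -0.007] now in frame [-4.209 -0.816 75.916]
joints [-0.031  0.138  2.058  0.001  0.947 -1.673] gap 0.8078036259768204 F [-0.531  0.032  0.514] ff 0.0 t 31.5
```

```bash
python3 nudge.py '[[-0.08,0,0.3,0,0,0],[-0.08,0,0.48,0,0,0],[-0.08,0,0.56,0,0,0],[-0.08,0,0.61,0,0,0],[-0.08,0,0.61,0,0,0]]'; python3 nudge.py '[[0,0,0,0,0,0],[0,0,0,0,0,0]]'
```

```text
clock: 32.0
eef_pos: [403.0, 25.2, 46.4]
eef_rot: [3.141, 0.001, -3.07]
wrist_force: [-1.4, 1.0, 4.1]
finger_gap: 0.4
finger_force: 2.3
clock: 32.2
eef_pos: [403.0, 25.2, 46.4]
eef_rot: [3.141, 0.002, -3.07]
wrist_force: [-0.8, 2.3, 3.5]
finger_gap: 0.4
finger_force: 2.3
```

Scaled: 1 mm is 0.02, 2 mm is 0.04.

```bash
python3 nudge.py '[[0,0,0.02,0,0,0],[0,0,0.04,0,0,0],[0,0,0.04,0,0,0]]'; python3 nudge.py '[[0,0,-0.2,0,0,0],[0,0,-0.44,0,0,0],[0,0,-0.6,0,0,0],[0,0,-0.6,0,0,0]]'; python3 g.py con 0 -101 74 3.14159
```

```text
clock: 32.5
eef_pos: [403.3, 25.2, 45.6]
eef_rot: [3.141, 0.002, -3.07]
wrist_force: [-11.6, 3.6, 33.1]
finger_gap: 0.1
finger_force: 16.7
clock: 32.9
eef_pos: [403.3, 24.9, 74.8]
eef_rot: [3.141, 0.003, -3.07]
wrist_force: [-0.0, 0.3, -0.0]
finger_gap: 0.4
finger_force: 0.0
goal [410.07  -75.093  74.   ] shift [   0.377 -100.255    0.783] rv [ 0.     0.003 -0.007] now in frame [ 1.045 -0.75  74.808]
joints [-0.029  0.149  2.048  0.001  0.942 -1.672] gap 0.39401642911106705 F [-0.018  0.266 -0.009] ff 0.0 t 32.9
```

Scaled: -100 mm is -2, -70 mm is -1.4.

```bash
python3 nudge.py '[[0,-0.7,0,0,0,0],[0,-1.4,0,0,0,0],[0,-2,0,0,0,0],[0,-2,0,0,0,0]]'; python3 nudge.py '[[0,0,0.28,0,0,0],[0,0,0.44,0,0,0],[0,0,0.54,0,0,0],[0,0,0.59,0,0,0],[0,0,0.6,0,0,0]]'; python3 nudge.py '[[0,0,0,0,0,0],[0,0,0,0,0,0]]'; python3 nudge.py '[[0,0,-0.2,0,0,0],[0,0,-0.44,0,0,0],[0,0,-0.6,0,0,0],[0,0,-0.6,0,0,0]]'; python3 g.py con 0 -51 74 3.14159
```

```text
clock: 33.3
eef_pos: [409.9, -77.1, 73.5]
eef_rot: [3.141, 0.001, -3.073]
wrist_force: [-1.0, 0.4, -0.4]
finger_gap: 0.4
finger_force: 0.0
clock: 33.8
eef_pos: [409.9, -74.4, 45.5]
eef_rot: [3.141, 0.0, -3.069]
wrist_force: [-17.8, 3.0, 42.9]
finger_gap: 1.0
finger_force: 21.3
clock: 34.0
eef_pos: [409.9, -74.4, 45.5]
eef_rot: [3.141, 0.001, -3.069]
wrist_force: [-15.4, 1.9, 37.4]
finger_gap: 0.5
finger_force: 18.8
clock: 34.4
eef_pos: [410.4, -74.6, 74.7]
eef_rot: [3.142, 0.003, -3.07]
wrist_force: [-0.3, 0.2, -0.4]
finger_gap: 0.5
finger_force: 0.0
goal [406.174 -25.245  74.   ] shift [ 0.705 49.534  0.683] rv [ 0.     0.003 -0.006] now in frame [   0.394 -100.538   74.683]
joints [-0.268  0.177  2.015  0.001  0.948 -1.911] gap 0.5365899968724687 F [-0.343  0.186 -0.401] ff 0.0 t 34.4
```

```bash
python3 nudge.py '[[0,0.4,0,0,0,0],[0,0.8,0,0,0,0],[0,1,0,0,0,0],[0,1,0,0,0,0]]'; python3 nudge.py '[[0,0,0.28,0,0,0],[0,0,0.44,0,0,0],[0,0,0.54,0,0,0],[0,0,0.59,0,0,0],[0,0,0.6,0,0,0]]'; python3 nudge.py '[[0,0,0,0,0,0],[0,0,0,0,0,0]]'; python3 nudge.py '[[0,0,-0.2,0,0,0],[0,0,-0.6,0,0,0],[0,0,-1.4,0,0,0],[0,0,-2.2,0,0,0],[0,0,-2.2,0,0,0]]'; python3 nudge.py '[[0,0.9,0,0,0,0],[0,1.8,0,0,0,0],[0,2.7,0,0,0,0],[0,3.6,0,0,0,0],[0,4.4,0,0,0,0]]'
python3 - <<'E'
from h import *
p,W=look("top");p2,S=look("side"); o=np.vstack([cv2.resize(p[205:285,205:405],(750,300)),cv2.resize(p2[120:270,170:395],(450,300))[:,:].repeat(1,0) if 0 else cv2.resize(p2[130:230,150:400],(750,300))]); cv2.imwrite("pics/f.png",o[...,::-1])
E
python3 pl.py 3 45
```

```text
clock: 34.8
eef_pos: [406.2, -24.1, 73.7]
eef_rot: [3.141, 0.001, -3.069]
wrist_force: [0.0, -1.1, -0.1]
finger_gap: 0.5
finger_force: 0.0
clock: 35.3
eef_pos: [406.7, -25.3, 45.5]
eef_rot: [3.141, 0.001, -3.07]
wrist_force: [-14.6, 1.4, 40.6]
finger_gap: 0.6
finger_force: 20.4
clock: 35.5
eef_pos: [406.6, -25.3, 45.6]
eef_rot: [3.141, 0.001, -3.07]
wrist_force: [-13.7, 1.3, 36.2]
finger_gap: 0.3
finger_force: 18.0
clock: 36.0
eef_pos: [408.3, -25.5, 158.3]
eef_rot: [-3.14, 0.008, -3.071]
wrist_force: [0.4, 0.1, -0.5]
finger_gap: 0.5
finger_force: 0.0
clock: 36.5
eef_pos: [390.1, 196.2, 153.5]
eef_rot: [3.141, 0.001, -3.07]
wrist_force: [0.3, -0.4, 0.2]
finger_gap: 0.4
finger_force: 0.0
top 2137 c [ 0.283 -2.132  7.45 ] normal [ 0.005 -0.002  1.   ] ((-0.7115478515625, -1.2012481689453125), (280.24493408203125, 149.60093688964844), 89.93791961669922)
side 92 c [63.171 30.572  6.856] normal [-0.034 -0.001  0.999] ((61.16236114501953, 3.9639739990234375), (52.04182434082031, 282.4991455078125), 6.338745594024658)
```

View pics/f.png

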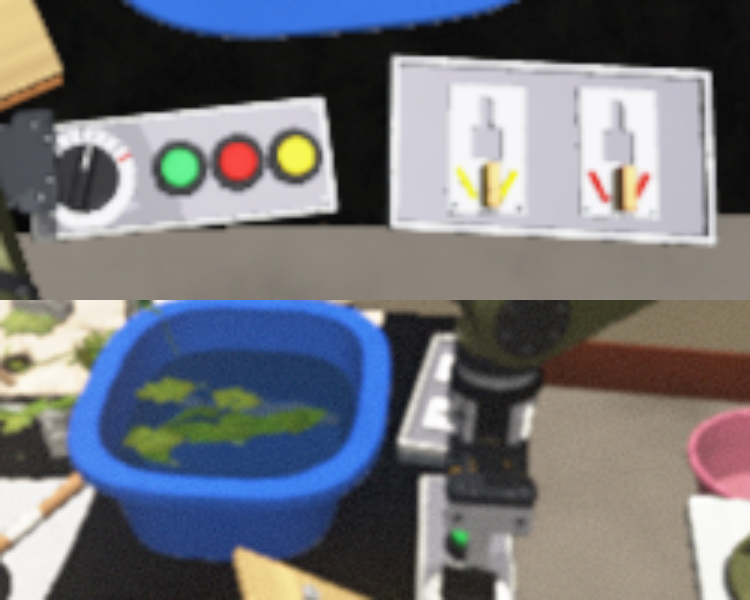

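The plates are flat in the bed, the dial is three marks back, the keys are up, and the arm is clear at z = 153 mm.

```bash
python3 nudge.py '[[0,0,0,0,0,0],[0,0,0,0,0,0],[0,0,0,0,0,0]]'; python3 -c "
from cell import manip;print(manip.sign_off())"
```

```text
clock: 37.0
eef_pos: [390.9, 193.7, 154.1]
eef_rot: [3.141, 0.001, -3.072]
wrist_force: [-0.0, 0.7, -1.3]
finger_gap: 0.7
finger_force: 0.0
the job is handed in; nothing more can be done
None
```

The job is handed in at 37 s, result not reported: both plates present (red and yellow) lie flat in the bed, the dial went to its stop and back three clicks (about 1.50 rad), and green, yellow and red were each pressed fully, in that order.

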